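Raise the carton stop of a tilted packing deck with its T-key

TASK

Take the T-key off its rest, lower it down the key shaft in the sloping packing deck until its socket is fully home on the square stem at the bottom (feel for the angle), and turn it clockwise until the red carton stop stands fully up. Then draw the key out and hang it back upright on its rest by its handle, leaving the parcel, the tape dispenser and the tape roll where they are.

Things in the scene. Friction and masses are not known exactly. Their poses are not given: they have to be found in the camera images.
- mouth (a point): Mouth of the key shaft, 44 mm bore, flush in the bare-metal packing deck (340 x 330 mm, steel ball transfers standing 8 mm proud), ringed by a flat yellow mark. The deck slopes 28 degrees down towards the robot. Origin: centre of the mouth on the deck's face. Axes: z square out of the deck (up the shaft's axis), x up the slope, away from the robot, y across the deck to the left.
- guide (a point): Point on the shaft's axis 67 mm below the mouth, axes as mouth. From here down to 77 mm a cone narrows the bore from 44 to a 36 mm guide bush, which leads the key's 33 mm socket head on to the stem.
- stem_foot (a point): Point on the shaft's axis 101 mm below the mouth, axes as the mouth (they do not turn with the stem): the collar of the brass square stem, on which the fully home key rests. Stem 14 mm across flats, tapered tip 75 mm below the mouth, full square from 81 mm. The socket slides over the taper at any angle (its end 75 to 82 mm deep), further only with its flats within 12 degrees of the stem's.
- stem_end (a point): Tip of the stem, on the axis 75 mm below the mouth, axes as the mouth (do not turn). The stem's starting angle is not given, cannot be seen and differs each time; being square it takes the key every 90 degrees. Only the key turns it (0.15 to 0.4 N m): clockwise seen from above the deck, 60 to 100 degrees from its start to a firm end stop. It stays where it is left.
- stop (a joint): Height of the carton stop, m: 0 flush in the deck, 0.030 fully up (stem at its end stop). A red bar, 200 x 10 mm, in a slot across the deck 125 mm down the slope from the shaft. The stem lifts it through a cam with free play: not at all early in the turn, then steadily over the last 60 degrees. It stays up when the key is taken out.
- key_handle (a point): Centre of the T-key's black crossbar: 130 mm long, 16 mm thick between flat sides, 24 mm high. Axes, fixed in the key: z along the shank from socket to handle (up as it hangs), y along the crossbar, x across its flat sides. The key is 212 mm long, about 0.36 kg, shank 14 mm thick; a round collar 36 mm across starts 22 mm below this centre.
- key_tip (a point): Centre of the open lower end of the key's socket, on the shank's axis, 200 mm below the centre of the crossbar; axes as the handle. The socket head is 33 mm across and about 40 mm long; its square hole is 17 mm wide and 30 mm deep, with flats along the key's x and y.
- seat (a point): Where the crossbar's centre lies when the key hangs on its rest, 220 mm above the bench; z up, x to the rest's back, y along the hanging crossbar (either way round). Two grey steel straps, 10 mm wide, 37 mm left and right of the middle, carry the crossbar at 208 mm height between lugs 7 mm high, with 5 mm play fore and aft: raise the key at least 10 mm to take it off.
- rest_foot (a point): Foot of the key rest, on the bench 220 mm below the seat, axes as the seat. The rest is open to its front (-x); 58 mm behind (+x) stand its two uprights, with a plate between them up to 138 mm height. The hanging key's socket end is 20 mm above the bench; 64 mm are clear between the straps.
- carton_mid (a point): Centre of a small closed cardboard parcel, 120 x 90 x 80 mm high, standing on the bench; leave it alone.
- dispenser_mid (a point): Centre of a black bench tape dispenser, 150 x 55 x 96 mm high, standing on the bench (this point is 40 mm up); leave it alone.
- tape_mid (a point): Centre of a brown roll of packing tape lying flat, 110 mm across and 50 mm high; leave it alone.
There are look-alikes about, which are no part of the job. Of the things shaped like the part that bears key_handle, the bare steel one is meant.

How it is judged (in metres and radians):
On the way, in this order (a step that is already met when the one before it is completed fails the run):
1. the key's socket is fully down over the square stem in the shaft (z of key_tip in the frame of mouth below -0.093 m and distance between key_tip and mouth below 0.115 m), for 0.1 s.
2. the carton stop is raised while the key is on the stem (value of joint stop above 0.024 m and z of key_tip in the frame of mouth below -0.085 m and distance between key_tip and mouth below 0.115 m), for 0.1 s.
At the end, for the whole second after the job is handed in: The carton stop is up (at least 24 of its 30 mm); the key hangs on its rest: centre of the crossbar within 15 mm of the seat, upright within 0.12 rad, crossbar along the seat's y axis within 0.25 rad (either way round) (value of joint stop above 0.024 m and distance between key_handle and seat below 0.015 m and angle between key_handle's own z axis and vertical below 0.12 rad and angle between the y axis of key_handle and the y axis of seat, either way round below 0.25 rad); the robot touches nothing.
It fails at once if the parcel is shifted by more than 20 mm (distance of carton_mid from where it was at the start of the episode above 0.02 m).
It fails at once if the tape dispenser is shifted by more than 20 mm (distance of dispenser_mid from where it was at the start of the episode above 0.02 m).
It fails at once if the tape roll is shifted by more than 20 mm (distance of tape_mid from where it was at the start of the episode above 0.02 m).
It also fails if it takes over 69 s, if anything falls off the work surface, if the arm or the gripper's body presses on something with over 40 N, if the wrist force passes 120 N, or if a joint passes its speed limit or range.

ROBOT

A 6-joint arm with a two-finger parallel gripper is mounted at the origin on the work surface. World frame = base frame: x ahead of the robot, y to its left, z up, the work surface at z = 0. Lengths are in mm, angles in rad, forces in N, time in s.
With the tool pointing down it reaches from about 400 to 825 mm from the base axis. Payload 7 kg.
Tool frame: the origin (TCP) lies at the very end of the fingers, on their centre line; the grasp point (between the pads) lies 19 mm behind it; z points along the fingers, y is the direction in which the jaws open and shut (so a half turn about z gives the same grasp; the last joint's range is limited). The gripper opens to 88 mm and grips with 3 to 60 N. Pads are 19 mm wide; open, the fingers measure 130 mm over their backs; the gripper's body (78 mm by 193 mm) begins 47 mm behind the grasp point.
Start: joints at [1.455, 0.359, 0.012, 0, -1.224, -0.288], TCP at [265.224, 620.686, 226.561] pointing down, gripper open.
Joint ranges: [-3.07, 3.07], [-1.43, 2.12], [-1.02, 1.25], [-3.03, 1.67], [-3.05, -0], [-3.03, 3.03]. Speed limits (rad/s): [2.39, 2.39, 3.01, 3.14, 3.14, 3.14].

INTERFACE

Orientations are given as a unit quaternion [x, y, z, w].
In Python, from plant import bot gives the robot as it stands. Calls block until the motion is done:
- bot.move_ptp(position, orientation): joint-space move of the TCP to a pose.
- bot.line_to(position, velocity=150, ori=None): straight line of the TCP; ori=None keeps the orientation; velocity is the mean speed in mm/s.
- bot.move_joints(angles): joint-space move.
- bot.move_gripper(opening, force=None): finger opening in mm; force is the grip in N (None keeps the last); returns when the fingers have stopped.
- bot.pause(seconds).
- bot.solve_ik(position, orientation): joint angles nearest the present ones, or None.
- bot.read_state(): the state.
- bot.camera(name): name is "scene" or "side" or "wrist"; returns the picture (400x640x3 uint8, red, green, blue); there is no depth.
- bot.get_calibration(name): a dict with "fx", "fy", "cx", "cy" (pixels), "view" (4x4, takes a point from world to camera coordinates); the wrist camera has in their place "T_tool_cam" (4x4, takes a point from camera to tool coordinates, whose origin is the TCP and whose axes are the flange's). Camera axes: x right, y up, looking along -z (the intrinsics and any distortion apply to the point x, -y, -z); pixel columns grow to the right and rows downward; lengths in mm; the calibration is good to about 2 mm. A picture is of the moment at which its call begins: read the wrist's pose just before it. get_calibration takes no time and is no camera call.
A pose or a line that the arm cannot do raises bot.Unreachable and nothing moves.
- bot.close_job(): hands the job in, once; it reports no verdict.
The state is a dict: "t": time; "joint_pos": joint angles; "qvel": joint speeds; "tau": joint torques, N m; "tcp_pos": TCP position; "eef_rot": TCP orientation; "contact_force": force on the tool from outside, world axes, zero at the start; "moment": the same for the moment, N m; "width": finger opening in mm.
Only numpy, scipy, OpenCV 4.12 (cv2) and the standard library are available. Lean on these libraries where they do the work, as an engineer would, in place of code of your own. Each camera call takes 0.05 s, during which the arm holds its last target.

## Working session

There is one attempt and no reset: what is moved stays moved. The work goes in short steps, each a Python script; the robot and the scene stay as the last script left them, time stands still between calls to the robot, and variables do not carry over. Pictures are saved under pics/ and viewed, and the job is handed in when it is done.

```bash
ls; mkdir -p pics
python3 - <<'E'
from plant import bot
import cv2
for n in ("scene","side","wrist"):
    im=bot.camera(n); cv2.imwrite(f"pics/{n}0.png",im[:,:,::-1]); c=bot.get_calibration(n); print(n,c)
s=bot.read_state(); print(s)
E
```

```text
pics
scene {'fx': 460.9531193619087, 'fy': 460.9531193619087, 'cx': 322.6108060564332, 'cy': 199.65812872923095, 'view': array([[-5.19030932e-01,  8.54755337e-01, -4.52938022e-04,
         2.27011129e+02],
       [-6.29786341e-01, -3.82065196e-01,  6.76310100e-01,
         2.59296105e+02],
       [ 5.77906616e-01,  3.51311116e-01,  7.36616891e-01,
        -1.92190474e+03],
       [ 0.00000000e+00,  0.00000000e+00,  0.00000000e+00,
         1.00000000e+00]])}
side {'fx': 492.79572996023563, 'fy': 492.79572996023563, 'cx': 316.5765736118622, 'cy': 201.05375770568543, 'view': array([[ 6.96881785e-01, -7.16958101e-01,  1.80792613e-02,
        -3.41749871e+02],
       [ 5.31297487e-01,  5.33024915e-01,  6.58488740e-01,
        -4.38247744e+02],
       [-4.81745533e-01, -4.49283342e-01,  7.52373391e-01,
        -1.16003102e+03],
       [ 0.00000000e+00,  0.00000000e+00,  0.00000000e+00,
         1.00000000e+00]])}
wrist {'fx': 322.8124317620593, 'fy': 322.8124317620593, 'cx': 320.3695325359754, 'cy': 201.10558934026034, 'T_tool_cam': array([[ 1.85000852e-04,  9.54426743e-01,  2.98445233e-0
[... 279 characters left out ...]
00]])}
{'t': 0.15, 'joint_pos': array([ 1.45510684e+00,  3.59251136e-01,  1.12698297e-02, -2.52723396e-04,
       -1.22409319e+00, -2.88081479e-01]), 'qvel': array([-3.28905252e-05, -3.31593827e-03,  3.92836925e-03, -1.26886297e-04,
       -2.42896400e-04,  1.09878298e-03]), 'tau': array([-2.10644364e-03, -5.83273387e+01,  2.93289828e+01,  7.00123072e+00,
        8.78533290e-03, -1.08479057e-04]), 'tcp_pos': array([265.09209863, 620.36684608, 225.81985645]), 'eef_rot': array([ 9.79681416e-01, -2.00558973e-01, -6.33559813e-05,  6.46941063e-04]), 'contact_force': array([ 0.2045937 , -0.75811351, -0.24004166]), 'moment': array([ 0.00459284, -0.02591425, -0.03257974]), 'width': 87.4672318023148}
```

View pics/scene0.png

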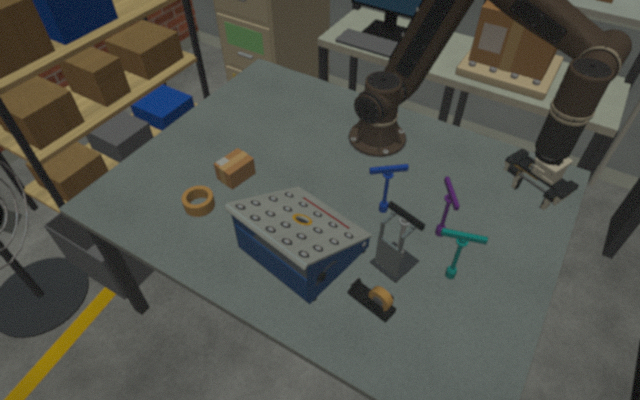

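View pics/side0.png

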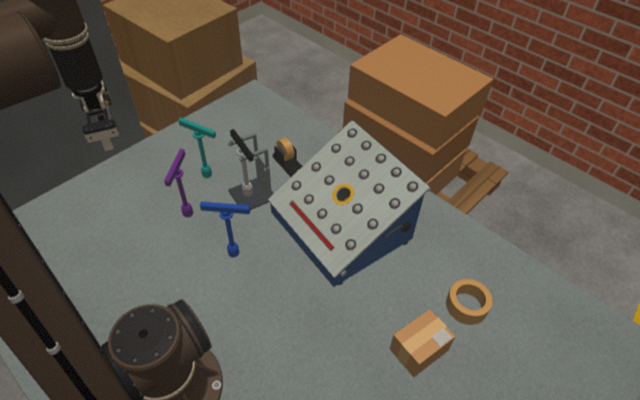

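View pics/wrist0.png

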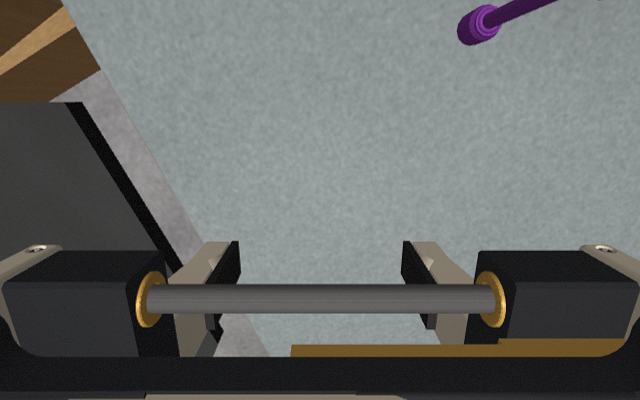

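The T-shaped things are blue (scene 388,185), purple (450,205), teal (465,250) and a steel shank with black crossbar on the grey rest (405,217). The steel one fits the description. I'll confirm with enlarged crops.

Run:
```python
import cv2
a=cv2.imread("pics/scene0.png")[150:310,350:500]; b=cv2.imread("pics/side0.png")[110:270,160:310]
c=cv2.hconcat([cv2.resize(x,(390,416),interpolation=cv2.INTER_CUBIC) for x in(a,b)]); cv2.imwrite("pics/crop1.png",c)
a=cv2.imread("pics/scene0.png")[180:305,215:375]; b=cv2.imread("pics/side0.png")[115:290,260:440]
cv2.imwrite("pics/crop2.png",cv2.hconcat([cv2.resize(x,(390,416),interpolation=cv2.INTER_CUBIC) for x in(a,b)]))
```

```text
(no output)
```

View pics/crop1.png

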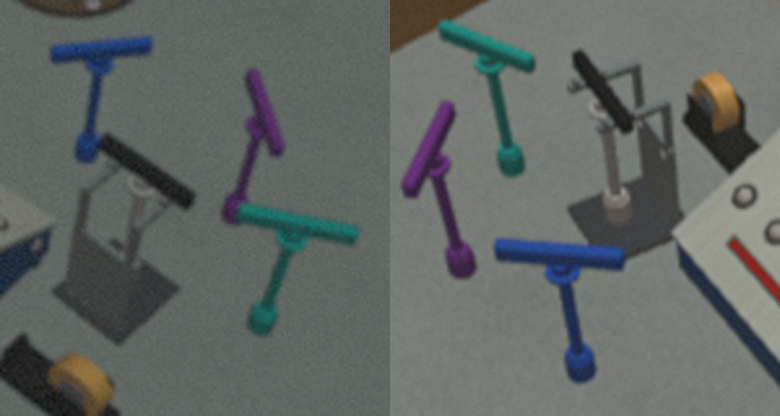

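View pics/crop2.png

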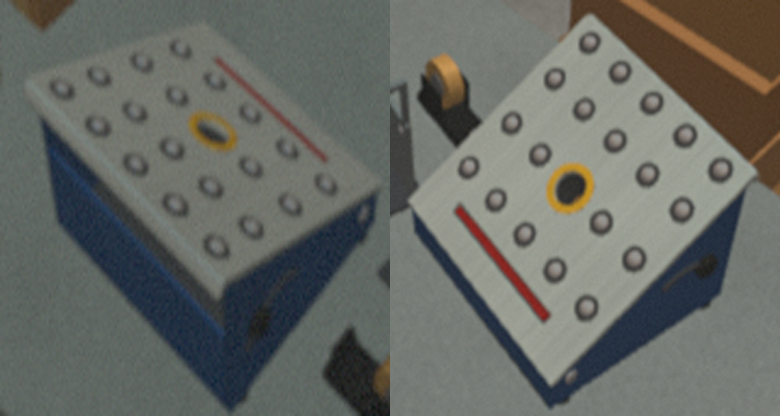

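The crop confirms it: the steel key with the black crossbar hangs on the grey rest. The coloured ones stand free. Next I'll triangulate.

```bash
cat > h.py <<'E'
import numpy as np, cv2
from scipy.spatial.transform import Rotation as R
from scipy.optimize import least_squares
from plant import bot
def P(cal,X,view=None):
    V=cal["view"] if view is None else view
    c=np.atleast_2d(X)@V[:3,:3].T+V[:3,3]
    return np.c_[cal["cx"]+cal["fx"]*c[:,0]/-c[:,2], cal["cy"]-cal["fy"]*c[:,1]/-c[:,2]]
def tri(a,b,ca,cb,va=None,vb=None):
    f=lambda X: np.r_[P(ca,X,va)[0]-a, P(cb,X,vb)[0]-b]
    r=least_squares(f,[500,0,100.]); return r.x, np.abs(r.fun).max()
def wview(T_tool_cam,s):
    T=np.eye(4);T[:3,:3]=R.from_quat(s["eef_rot"]).as_matrix();T[:3,3]=s["tcp_pos"]
    return np.linalg.inv(T@T_tool_cam)
E
python3 - <<'E'
from h import *
cs,cd=bot.get_calibration("scene"),bot.get_calibration("side")
def blobs(f,win,kind):
    im=cv2.imread(f);h=cv2.cvtColor(im,cv2.COLOR_BGR2HSV);H,S,V=[h[:,:,i].astype(int) for i in range(3)]
    if kind=="y": m=(H>15)&(H<30)&(S>130)&(V>80)
    if kind=="r": m=((H<8)|(H>172))&(S>120)&(V>50)
    if kind=="k": m=(V<45)
    w=np.zeros(m.shape,bool);x0,y0,x1,y1=win;w[y0:y1,x0:x1]=1;m&=w
    m=m.astype(np.uint8);n,l,st,c=cv2.connectedComponentsWithStats(m);i=1+np.argmax(st[1:,4])
    ys,xs=np.where(l==i);p=np.c_[xs,ys].astype(float)
    mu=p.mean(0);d=np.linalg.svd(p-mu,full_matrices=False)[2][0];t=(p-mu)@d
    return mu,mu+d*t.min(),mu+d*t.max(),len(p)
print(a:=blobs("pics/scene0.png",(285,205,320,232),"y"), b:=blobs("pics/side0.png",(325,175,365,215),"y"))
M,e=tri(a[0],b[0],cs,cd);print("mouth",M,e)
print(a:=blobs("pics/scene0.png",(295,190,360,235),"r"), b:=blobs("pics/side0.png",(280,195,345,260),"r"))
for q in [(0,0),(1,1),(2,2),(1,2),(2,1)]:
    print("red",q,tri(a[q[0]],b[q[1]],cs,cd))
print(a:=blobs("pics/scene0.png",(385,198,428,232),"k"), b:=blobs("pics/side0.png",(228,125,255,162),"k"))
for q in [(0,0),(1,1),(2,2),(1,2),(2,1)]:
    print("bar",q,tri(a[q[0]],b[q[1]],cs,cd))
for n,p,q in [("carton",(235,168),(422,343)),("tape",(198,201),(470,299)),("disp",(374,297),(287,157)),("blue",(389,169),(225,208)),("purp",(451,193),(175,168)),("teal",(466,237),(198,127)),("restR?",(411,263),(263,205))]:
    print(n,tri(p,q,cs,cd))
E
```

```text
(array([301.42857143, 219.85714286]), array([292.75598697, 216.66241023]), array([310.55141943, 223.21773973]), 63) (array([343.09137056, 194.        ]), array([333.76381413, 200.157119  ]), array([352.27792473, 187.93595658]), 197)
mouth [638.73511675  44.83793072 143.94415686] 0.15892013952986872Traceback (most recent call last):
  File "<stdin>", line 15, in <module>
  File "<stdin>", line 9, in blobs
    return _wrapfunc(a, 'argmax', axis=axis, out=out, **kwds)
    return bound(*args, **kwds)
ValueError: attempt to get argmax of an empty sequence
```

```bash
cat > m.py <<'E'
from h import *
cs,cd=bot.get_calibration("scene"),bot.get_calibration("side")
def blobs(f,win,kind):
    im=cv2.imread(f);h=cv2.cvtColor(im,cv2.COLOR_BGR2HSV);H,S,V=[h[:,:,i].astype(int) for i in range(3)]
    if kind=="y": m=(H>12)&(H<32)&(S>100)&(V>60)
    if kind=="r": m=((H<8)|(H>170))&(S>90)&(V>40)
    if kind=="k": m=(V<50)
    w=np.zeros(m.shape,bool);x0,y0,x1,y1=win;w[y0:y1,x0:x1]=1;m&=w
    m=cv2.morphologyEx(m.astype(np.uint8),cv2.MORPH_CLOSE,np.ones((3,3)));n,l,st,c=cv2.connectedComponentsWithStats(m);i=1+np.argmax(st[1:,4])
    ys,xs=np.where(l==i);p=np.c_[xs,ys].astype(float)
    mu=p.mean(0);d=np.linalg.svd(p-mu,full_matrices=False)[2][0];t=(p-mu)@d
    return mu,mu+d*t.min(),mu+d*t.max(),len(p)
E
python3 - <<'E'
from m import *
np.set_printoptions(precision=1,suppress=True)
print(a:=blobs("pics/scene0.png",(285,205,320,232),"y"), b:=blobs("pics/side0.png",(325,175,365,215),"y"))
M,e=tri(a[0],b[0],cs,cd);print("mouth",M,e)
print(a:=blobs("pics/scene0.png",(295,190,360,235),"r"), b:=blobs("pics/side0.png",(280,195,345,260),"r"))
for q in [(0,0),(1,1),(2,2),(1,2),(2,1)]:
    print("red",q,tri(a[q[0]],b[q[1]],cs,cd))
print(a:=blobs("pics/scene0.png",(385,198,428,232),"k"), b:=blobs("pics/side0.png",(228,125,255,162),"k"))
for q in [(0,0),(1,1),(2,2),(1,2),(2,1)]:
    print("bar",q,tri(a[q[0]],b[q[1]],cs,cd))
for n,p,q in [("carton",(235,168),(422,343)),("tape",(198,201),(470,299)),("disp",(374,297),(287,157)),("blue",(389,169),(225,208)),("purp",(451,193),(175,168)),("teal",(466,237),(198,127)),("restR?",(411,263),(263,205))]:
    print(n,tri(p,q,cs,cd))
E
```

```text
(array([301.4, 219.2]), array([292.3, 216. ]), array([311.2, 222.5]), 101) (array([342.9, 194. ]), array([333.7, 200.9]), array([352.1, 187.1]), 229)
mouth [637.3  44.1 145.5] 0.04867965782301553
(array([330.7, 215.7]), array([326.9, 213.1]), array([334. , 217.9]), 9) (array([311.9, 225.9]), array([290.8, 202.2]), array([331.8, 248.3]), 254)
red (0, 0) (array([532. ,  73.8,  72.1]), np.float64(3.870728674729321))
red (1, 1) (array([537.6, 115.2, 126.5]), np.float64(10.179242033628555))
red (2, 2) (array([526. ,  30.9,  19.8]), np.float64(17.1182188864135))
red (1, 2) (array([522.8,  15.4,  35.4]), np.float64(13.342194743149435))
red (2, 1) (array([541.1, 130.9, 113.1]), np.float64(6.642792688387146))
(array([406.2, 215.7]), array([389.2, 203.7]), array([422.8, 227.3]), 245) (array([241.7, 145.2]), array([231.1, 130.6]), array([251.9, 159.4]), 192)
bar (0, 0) (array([519.6, 332.6, 218.2]), np.float64(0.7656243060880001))
bar (1, 1) (array([516.3, 311.7, 272.6]), np.float64(12.512666996102041))
bar (2, 2) (array([521.9, 354.2, 162.4]), np.float64(13.491711447401258))
bar (1, 2) (array([502.5, 269.3, 217.6]), np.float64(0.8531231994604696))
bar (2, 1) (array([536.4, 394.2, 223.1]), np.float64(0.34021602010972174))
carton (array([ 485. , -360.8,   41.1]), np.float64(0.7443145239492424))
tape (array([ 679.1, -375.7,   30.4]), np.float64(0.9913463943462375))
disp (array([704.4, 342.1,  40. ]), np.float64(0.5997428179031203))
blue (array([348. , 196.8, 198.9]), np.float64(0.6876767955034779))
purp (array([343.3, 408.8, 197. ]), np.float64(0.45903050604636064))
teal (array([490.5, 505.8, 199.3]), np.float64(1.4667871157132595))
restR? (array([525.1, 338. , -31.7]), np.float64(14.718166213829647))
```

Run:
```python
from m import *
np.set_printoptions(precision=2,suppress=True)
A=tri((304,198),(291,202),cs,cd);B=tri((348.7,228),(332.3,249.3),cs,cd);print(A,B)
A=tri((304,198),(332.3,249.3),cs,cd);B=tri((348.7,228),(291,202),cs,cd);print("alt",A,B,np.linalg.norm(A[0]-B[0]))
# tool axes / j6 sign
print(R.from_quat(bot.read_state()["eef_rot"]).as_matrix())
yb=np.array([33.9,124.9,0]);yb/=np.linalg.norm(yb);xb=np.array([yb[1],-yb[0],0])
for sgn in(1,-1):
    y=xb*sgn;z=np.array([0,0,-1.]);x=np.cross(y,z);q=R.from_matrix(np.c_[x,y,z]).as_quat()
    print(sgn,q,bot.solve_ik([520,332.6,360],q),bot.solve_ik([520,332.6,201],q))
    for yaw in (-10,0,):
      n=R.from_euler('z',yaw,degrees=True).apply(R.from_euler('y',-28,degrees=True).apply([0,0,1.]));M=np.array([637.3,44,145.5])
      for a in range(-180,180,30):
        Rt=R.from_rotvec(-n*np.radians(a))*R.from_euler('z',yaw,degrees=True)*R.from_euler('y',-28,degrees=True)*R.from_euler('x',180,degrees=True)
        if sgn==1: print(yaw,a,[bot.solve_ik(M+n*d,Rt.as_quat()) for d in (240-19,80)])
```

```text
(array([527.33,  67.17, 168.82]), np.float64(21.950603576034837)) (array([532.2 ,  62.31, -15.54]), np.float64(24.92387603509303))
alt (array([511.8 , -33.31,  82.27]), np.float64(1.0105463450641992)) (array([549.04, 164.51,  85.54]), np.float64(0.42223456450381036)) 201.32046572232275
[[ 0.92 -0.39 -0.  ]
 [-0.39 -0.92 -0.  ]
 [ 0.    0.   -1.  ]]
1 [0.79 0.61 0.   0.  ] [ 0.88  0.21  0.1   0.   -1.46  1.99] [ 0.88  0.28 -0.16  0.   -1.13  1.99]
-10 -180 [array([ 2.87, -1.41, -0.55,  0.21, -2.91,  1.87]), array([ 0.53, -0.  , -0.82,  0.72, -0.48, -2.88])]
-10 -150 [array([ 2.87, -1.41, -0.55,  0.21, -2.91,  1.34]), array([ 0.53, -0.  , -0.82,  0.72, -0.48,  2.88])]
-10 -120 [array([ 2.87, -1.41, -0.55,  0.21, -2.91,  0.82]), array([ 0.53, -0.  , -0.82,  0.72, -0.48,  2.36])]
-10 -90 [array([ 2.87, -1.41, -0.55,  0.21, -2.91,  0.3 ]), array([ 0.53, -0.  , -0.82,  0.72, -0.48,  1.84])]
-10 -60 [array([ 0.72, -0.21, -0.65,  0.5 , -0.88,  1.45]), array([ 0.53, -0.  , -0.82,  0.72, -0.48,  1.31])]
-10 -30 [array([ 0.72, -0.21, -0.65,  0.5 , -0.88,  0.93]), array([ 0.53, -0.  , -0.82,  0.
[... 1346 characters left out ...]
), array([ 0.49, -0.02, -0.8 ,  0.58, -0.42,  0.59])]
0 30 [array([ 0.64, -0.24, -0.63,  0.39, -0.82,  0.19]), array([ 0.49, -0.02, -0.8 ,  0.58, -0.42,  0.07])]
0 60 [array([ 0.64, -0.24, -0.63,  0.39, -0.82, -0.33]), array([ 0.49, -0.02, -0.8 ,  0.58, -0.42, -0.46])]
0 90 [array([ 0.64, -0.24, -0.63,  0.39, -0.82, -0.86]), array([ 0.49, -0.02, -0.8 ,  0.58, -0.42, -0.98])]
0 120 [array([ 0.64, -0.24, -0.63,  0.39, -0.82, -1.38]), array([ 0.49, -0.02, -0.8 ,  0.58, -0.42, -1.5 ])]
0 150 [array([ 0.64, -0.24, -0.63,  0.39, -0.82, -1.91]), array([ 0.49, -0.02, -0.8 ,  0.58, -0.42, -2.03])]
-1 [-0.61  0.79  0.    0.  ] [ 0.88  0.21  0.1   0.   -1.46 -1.15] [ 0.88  0.28 -0.16  0.   -1.13 -1.15]
```

Cross-checks pass. The red bar measures 201 mm, bar to mouth is 125.3 mm, the crossbar is 129.6 mm long and its height is 219 mm. Deck yaw is about -11° and rest yaw about -15°. Next I'll view the rest with the wrist camera.

Run:
```python
from h import *
np.set_printoptions(precision=2,suppress=True)
s=bot.read_state();p=s["tcp_pos"]
bot.line_to([p[0],p[1],330],velocity=250)
q=[0.79,0.61,0,0];yb=np.array([33.9,124.9,0]);yb/=np.linalg.norm(yb);xb=np.array([yb[1],-yb[0],0])
z=np.array([0,0,-1.]);q=R.from_matrix(np.c_[np.cross(xb,z),xb,z]).as_quat()
print(bot.solve_ik([520,332.6,330],q))
bot.move_ptp([520,332.6,330],q)
bot.pause(0.2)
s=bot.read_state();im=bot.camera("wrist");cv2.imwrite("pics/w1.png",im[:,:,::-1]);np.save("w1.npy",np.r_[s["tcp_pos"],s["eef_rot"]])
print(s["t"],s["tcp_pos"],s["eef_rot"],s["joint_pos"],s["contact_force"])
cv2.imwrite("pics/s1.png",bot.camera("side")[:,:,::-1])
```

```text
[ 0.88  0.22  0.05  0.   -1.4   1.99]
2.8833 [519.82 332.96 329.89] [ 0.79  0.61 -0.    0.  ] [ 0.89  0.22  0.05  0.   -1.4   1.99] [-0.12 -0.79  0.13]
```

View pics/w1.png

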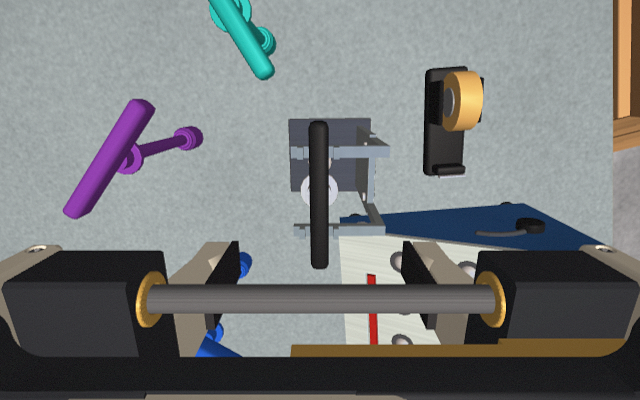

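```bash
cat >> h.py <<'E'
def back(cal,view,uv,z=None,plane=None):
    d=np.array([(uv[0]-cal["cx"])/cal["fx"],-(uv[1]-cal["cy"])/cal["fy"],-1.])
    Rt=view[:3,:3].T;o=-Rt@view[:3,3];d=Rt@d
    if plane is None: return o+d*(z-o[2])/d[2]
    p0,n=plane; return o+d*(n@(p0-o))/(n@d)
E
python3 - <<'E'
from h import *
np.set_printoptions(precision=2,suppress=True)
w=np.load("w1.npy");s=dict(tcp_pos=w[:3],eef_rot=w[3:]);cal=bot.get_calibration("wrist");V=wview(cal["T_tool_cam"],s)
im=cv2.imread("pics/w1.png");g=im.max(2)
m=np.zeros(g.shape,np.uint8);m[115:275,300:335]=(g[115:275,300:335]<55)
n,l,st,c=cv2.connectedComponentsWithStats(m);i=1+np.argmax(st[1:,4]);print(st[i])
for r in range(120,272,12):
    xs=np.where(l[r]==i)[0];print(r,xs.min() if len(xs) else 0,xs.max() if len(xs) else 0,end="; ")
r0,r1=st[i,1],st[i,1]+st[i,3]-1
rows=range(r0+10,r1-10);mid=np.array([[np.where(l[r]==i)[0].mean(),r] for r in rows]);k=np.polyfit(mid[:,1],mid[:,0],1);print(k)
for z in (208,220,232):
    a=back(cal,V,(np.polyval(k,r0),r0),z);b=back(cal,V,(np.polyval(k,r1),r1),z);print(z,a,b,(a+b)/2,np.linalg.norm(a-b),np.degrees(np.arctan2(-(a-b)[0],(a-b)[1])))
print("proj est",P(cal,[[520,332.6,220]],V))
E
```

```text
[ 308  121   21  148 2334]
120 0 0; 132 308 328; 144 309 328; 156 309 327; 168 309 327; 180 310 327; 192 310 327; 204 310 327; 216 310 327; 228 310 327; 240 311 327; 252 311 327; 264 311 327; [  0.02 314.36]
208 [533.02 395.06 208.  ] [498.88 260.54 208.  ] [515.95 327.8  208.  ] 138.77967668251065 -14.24200562021251
220 [533.34 395.71 220.  ] [500.66 266.97 220.  ] [517.   331.34 220.  ] 132.82806816692548 -14.24200562021248
232 [533.65 396.37 232.  ] [502.44 273.39 232.  ] [518.05 334.88 232.  ] 126.87645965134041 -14.242005620212515
proj est [[321.08 197.48]]
```

View pics/s1.png

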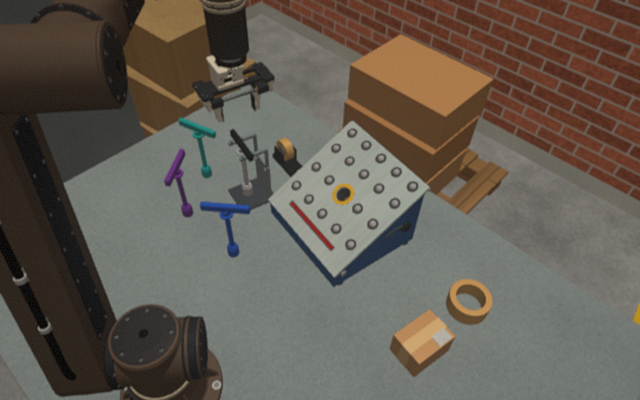

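Run:
```python
from h import *
np.set_printoptions(precision=2,suppress=True)
th=np.radians(-14.7);xb=np.array([np.cos(th),np.sin(th),0]);z=np.array([0,0,-1.]);q=R.from_matrix(np.c_[np.cross(xb,z),xb,z]).as_quat()
bot.move_gripper(46,force=20)
bot.line_to([518.4,333.6,260],velocity=150,ori=q)
bot.line_to([518.4,333.6,204],velocity=80)
bot.pause(0.2)
s=bot.read_state();print(s["t"],s["tcp_pos"],s["contact_force"],s["width"])
im=bot.camera("wrist");cv2.imwrite("pics/w2.png",im[:,:,::-1]);np.save("w2.npy",np.r_[s["tcp_pos"],s["eef_rot"]])
```

```text
5.525 [518.62 333.82 204.6 ] [0.18 1.35 0.22] 46.21669130380738
```

View pics/w2.png

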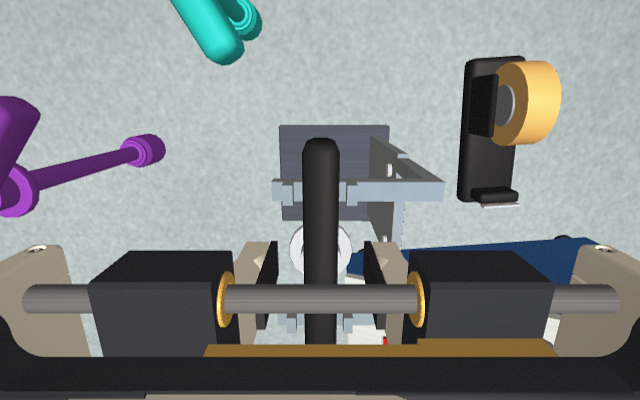

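```bash
python3 - <<'E'
from h import *
np.set_printoptions(precision=2,suppress=True)
w=np.load("w2.npy");s=dict(tcp_pos=w[:3],eef_rot=w[3:]);cal=bot.get_calibration("wrist");V=wview(cal["T_tool_cam"],s)
T=R.from_quat(w[3:]).as_matrix()
for uv,zz in [((321,138),208),((321,138),212),((321,138),228),((321,138),232),((290,190),208),((350,190),208),((277,189),208)]:
    p=back(cal,V,uv,zz);print(uv,zz,p,T.T@(p-w[:3]))
print("cam",T.T@(-V[:3,:3].T@V[:3,3]-w[:3]))
# collar: outer circle centre ~
for uv in [(290,245),(353,245),(321,222)]:
    p=back(cal,V,uv,198);print(uv,p,T.T@(p-w[:3]))
E
python3 -c "
import cv2;a=cv2.imread('pics/w2.png')[110:340,240:400];cv2.imwrite('pics/w2c.png',cv2.resize(a,None,fx=2.6,fy=2.6))"
```

```text
(321, 138) 208 [534.52 394.79 208.  ] [63.02 -0.1  -3.34]
(321, 138) 212 [534.62 395.22 212.  ] [63.46 -0.1  -7.34]
(321, 138) 228 [535.02 396.92 228.  ] [ 65.22  -0.14 -23.34]
(321, 138) 232 [535.12 397.34 232.  ] [ 65.66  -0.15 -27.34]
(290, 190) 208 [513.19 374.05 208.  ] [ 37.54 -15.46  -3.37]
(350, 190) 208 [541.99 366.49 208.  ] [37.54 14.32 -3.36]
(277, 189) 208 [507.1  376.18 208.  ] [ 38.06 -21.89  -3.37]
cam [  80.     -0.44 -157.94]
(290, 245) [502.65 341.14 198.  ] [  3.02 -17.31   6.6 ]
(353, 245) [536.62 332.22 198.  ] [ 3.01 17.82  6.62]
(321, 222) [522.83 350.01 198.  ] [16.73 -0.04  6.62]
```

View pics/w2c.png

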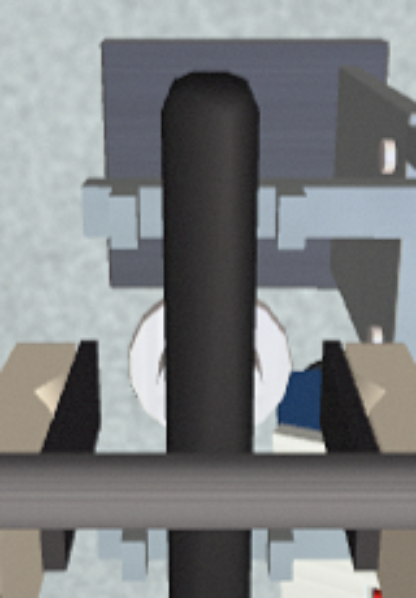

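Run:
```python
from h import *
np.set_printoptions(precision=2,suppress=True)
s=bot.read_state();p=s["tcp_pos"]
bot.move_gripper(0,force=60)
s=bot.read_state();print(s["t"],s["tcp_pos"],s["contact_force"],s["moment"],s["width"])
bot.line_to([518.4,333.6,225],velocity=80); bot.pause(.1)
s=bot.read_state();print(s["t"],s["tcp_pos"],s["contact_force"],s["moment"],s["width"])
bot.line_to([518.4,333.6,430],velocity=220); bot.pause(.2)
s=bot.read_state();print(s["t"],s["tcp_pos"],s["contact_force"],s["moment"],s["width"],s["joint_pos"])
im=bot.camera("wrist");cv2.imwrite("pics/w3.png",im[:,:,::-1]);np.save("w3.npy",np.r_[s["tcp_pos"],s["eef_rot"]])
cv2.imwrite("pics/sc3.png",bot.camera("scene")[:,:,::-1]);cv2.imwrite("pics/sd3.png",bot.camera("side")[:,:,::-1])
a=cv2.imread("pics/sc3.png")[50:350,300:600];b=cv2.imread("pics/sd3.png")[0:300,100:400];cv2.imwrite("pics/c3.png",cv2.hconcat([cv2.resize(x,(400,400)) for x in (a,b)]))
```

```text
6.175 [518.44 333.6  204.02] [-0.45  0.26  0.01] [-0.09 -0.15 -0.04] 15.57727206601737
6.6917 [518.06 333.43 224.52] [-0.29  0.03 -4.02] [-0.03 -0.12 -0.02] 15.71464577911658
7.975 [518.23 333.45 428.85] [-1.21  0.01 -3.42] [-0.12 -0.14 -0.02] 15.64523330640856 [ 0.89  0.21  0.25 -0.   -1.61  2.  ]
```

View pics/c3.png

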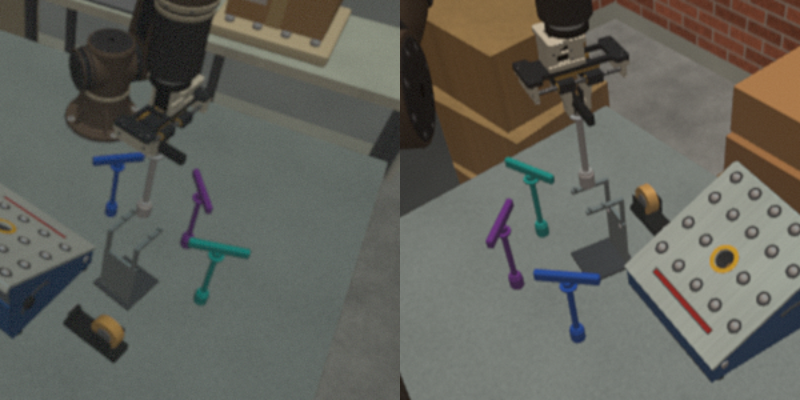

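View pics/w3.png

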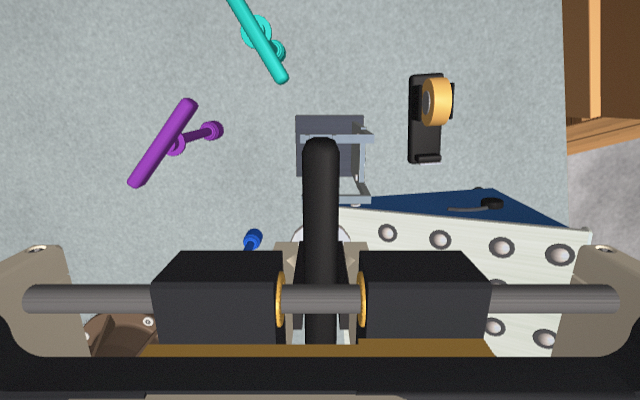

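The key is gripped (width 15.6 mm, weight about 3.7 N) and hangs straight. Next I'll move above the mouth, aligned with the shaft.

```bash
cat >> h.py <<'E'
L=184.  # TCP to key tip
def deckR(yaw=-10.9): return R.from_euler('z',yaw,degrees=True)*R.from_euler('y',-28,degrees=True)
def toolq(a,yaw=-10.9): # a deg clockwise from above
    D=deckR(yaw);n=D.apply([0,0,1.])
    return (R.from_rotvec(-n*np.radians(a))*D*R.from_euler('x',180,degrees=True)).as_quat()
E
python3 - <<'E'
from h import *
np.set_printoptions(precision=2,suppress=True)
M=np.array([637.3,44.1,144.8]);n=deckR().apply([0,0,1.]);q=toolq(-60)
tgt=M+n*(L+70);j=bot.solve_ik(tgt,q);print(tgt,j)
print([bot.solve_ik(M+n*(L+d),q) for d in(0,-100)])
if abs(j[0]-.89)<.5:
    bot.move_ptp(tgt,q);bot.pause(.2)
s=bot.read_state();print(s["t"],s["tcp_pos"],s["contact_force"],s["moment"],s["width"],s["joint_pos"])
im=bot.camera("wrist");cv2.imwrite("pics/w4.png",im[:,:,::-1]);np.save("w4.npy",np.r_[s["tcp_pos"],s["eef_rot"]])
cv2.imwrite("pics/sc4.png",bot.camera("scene")[:,:,::-1]);cv2.imwrite("pics/sd4.png",bot.camera("side")[:,:,::-1])
a=cv2.imread("pics/sc4.png")[80:320,220:460];b=cv2.imread("pics/sd4.png")[50:290,230:470];cv2.imwrite("pics/c4.png",cv2.hconcat([cv2.resize(x,(400,400)) for x in (a,b)]))
E
```

```text
[520.21  66.65 369.07] [ 0.77 -0.25 -0.61  0.48 -0.98  1.43]
[array([ 0.68, -0.16, -0.69,  0.53, -0.78,  1.41]), array([ 0.54, -0.01, -0.81,  0.72, -0.49,  1.29])]
9.3833 [520.95  67.74 369.27] [ 0.88 -0.42 -3.7 ] [ 0.37  2.21 -0.05] 15.85387760933964 [ 0.77 -0.25 -0.6   0.48 -0.98  1.43]
```

View pics/c4.png

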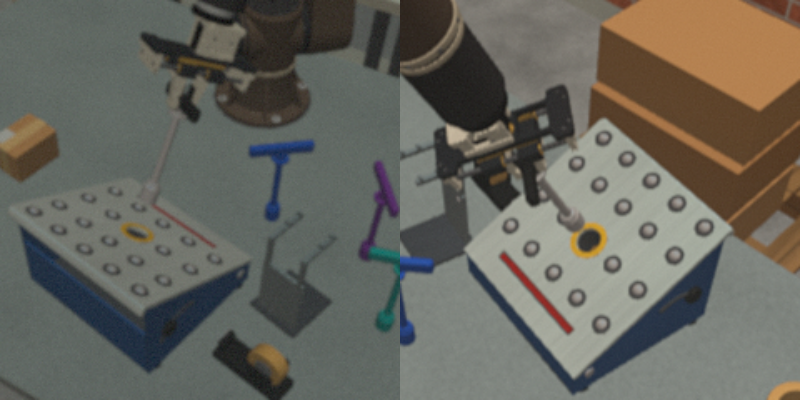

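View pics/w4.png

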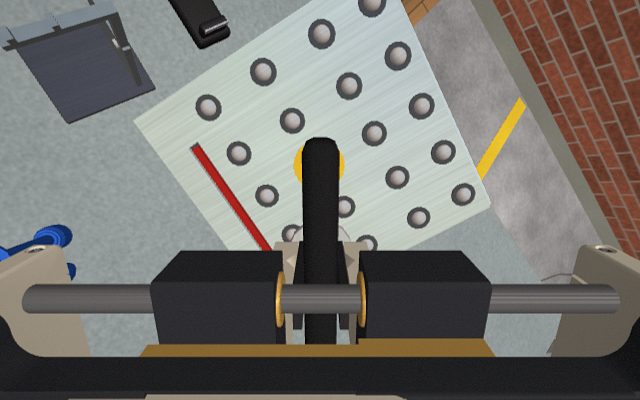

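Run:
```python
from m import *
np.set_printoptions(precision=2,suppress=True)
w=np.load("w4.npy");T=R.from_quat(w[3:]).as_matrix();tcp=w[:3];tip=tcp+T[:,2]*L;hd=tcp-16*T[:,2];M=np.array([637.3,44.1,144.8]);D=deckR().as_matrix()
print("tip in mouth frame",D.T@(tip-M), "axis",D.T@T[:,2])
out=[]
for f,c,win in (("pics/sc4.png",cs,(270,150,350,240)),("pics/sd4.png",cd,(300,140,380,220))):
    print(f,"tip",P(c,tip),"hd",P(c,hd),"M",P(c,M),"below",P(c,tip-T[:,2]*100))
    im=cv2.imread(f);x0,y0,x1,y1=win;k=5
    a=cv2.resize(im[y0:y1,x0:x1],None,fx=k,fy=k,interpolation=cv2.INTER_CUBIC)
    tr=lambda X:[tuple(int(round(v)) for v in ((p[0]-x0+.5)*k,(p[1]-y0+.5)*k)) for p in P(c,X)]
    th=np.linspace(0,2*np.pi,40)[:,None]
    circ=lambda o,r:[o+r*(np.cos(t)*D[:,0]+np.sin(t)*D[:,1]) for t in th[:,0]]
    for o,r,col in((tip,16.5,(0,255,0)),(M,22,(255,0,255)),(tip-T[:,2]*40,16.5,(0,255,0)),(tip-T[:,2]*100,7,(0,255,0))):
        cv2.polylines(a,[np.array(tr(np.array(circ(o,r))))],True,col,1)
    out.append(a)
b=blobs("pics/sd4.png",(325,175,365,215),"y");a_=blobs("pics/sc4.png",(285,205,320,232),"y");print(a_,b)
h=min(o.shape[0] for o in out);cv2.imwrite("pics/o4.png",cv2.hconcat([o[:h,:400] for o in out]))
```

```text
tip in mouth frame [ 0.48  1.22 69.93] axis [-0. -0. -1.]
pics/sc4.png tip [[308.3  200.31]] hd [[329.39 140.67]] M [[301.31 219.3 ]] below [[318.52 171.4 ]]
pics/sd4.png tip [[334.22 183.45]] hd [[305.22 147.94]] M [[342.82 194.19]] below [[320.71 166.91]]
(array([301.32, 219.31]), array([292.32, 216.1 ]), array([311.07, 222.79]), 97) (array([343.17, 194.38]), array([333.98, 201.3 ]), array([352.35, 187.47]), 221)
```

View pics/o4.png

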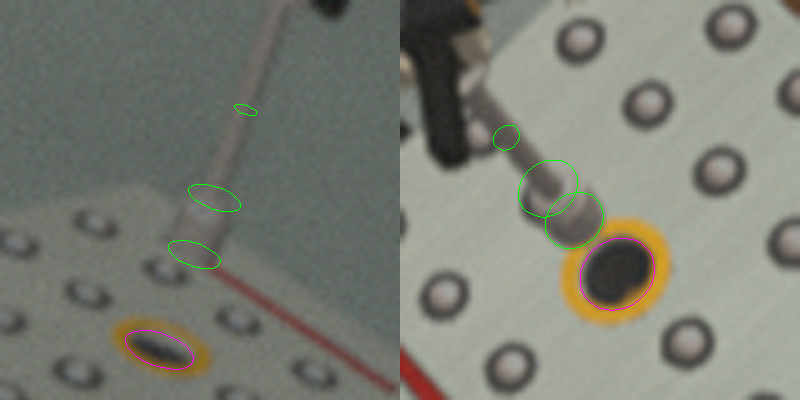

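Ring fit is very good, and the predicted key position matches to about 1 px. I'll lower with feedback and force checks.

```bash
cat >> h.py <<'E'
M=np.array([637.3,44.1,144.8]);D=deckR();Dm=D.as_matrix()
F0=np.array([.88,-.42,-3.7])
def st(lbl="",pr=True):
    s=bot.read_state();T=R.from_quat(s["eef_rot"]).as_matrix()
    tip=Dm.T@(s["tcp_pos"]+T[:,2]*L-M);f=Dm.T@(s["contact_force"]-F0);m=Dm.T@s["moment"]
    if pr: print(lbl,"t%.2f"%s["t"],"tip",tip.round(2),"f",f.round(1),"m",m.round(2),"j6 %.3f w %.1f"%(s["joint_pos"][5],s["width"]))
    return s,tip,f,m
def cmd(tip,a,off=np.zeros(3),v=60):
    tip=np.asarray(tip,float)+off
    bot.line_to(M+Dm@(tip+np.array([0,0,L])),velocity=v,ori=toolq(a))
E
python3 - <<'E'
from h import *
off=np.zeros(3)
def go(t,a,v):
    global off
    cmd(t,a,off,v);bot.pause(.15);s,tip,f,m=st(t);return np.asarray(t)-tip,f
e,f=go([0,0,20],-60,80); off+=e*[1,1,0]
e,f=go([0,0,5],-60,60); off+=e*[1,1,0]
for z in (-20,-40,-60):
    e,f=go([0,0,z],-60,60)
    if np.abs(f).max()>8: break
    off+=e*[.7,.7,0]
print(off)
cv2.imwrite("pics/sd5.png",bot.camera("side")[80:260,250:440,::-1])
E
```

```text
[0, 0, 20] t10.46 tip [ 0.57  0.43 20.62] f [-0.9 -0.5  0.6] m [-0.05  2.3   0.04] j6 1.419 w 15.5
[0, 0, 5] t11.01 tip [-0.25 -0.29  5.22] f [-1.2 -0.1  0. ] m [-0.08  2.32  0.02] j6 1.413 w 15.5
[0, 0, -20] t11.72 tip [  0.09   0.07 -19.65] f [-0.8  0.3  0.2] m [-0.08  2.36  0.04] j6 1.398 w 15.7
[0, 0, -40] t12.36 tip [-4.000e-02 -1.000e-02 -3.972e+01] f [-1.1  0.1 -0.4] m [-0.05  2.24  0.  ] j6 1.382 w 15.6
[0, 0, -60] t12.99 tip [ 4.000e-02  4.000e-02 -5.969e+01] f [-0.6 -0.7 -0.3] m [-0.03  2.29  0.05] j6 1.360 w 16.0
[-0.38151996 -0.21117532  0.        ]
```

```bash
cat >> h.py <<'E'
def step(c,z,a,v=30,k=.06,pz=.12,lbl=""):
    """command axial z, lateral c (np 2), then relieve lateral force; returns c,tip,f,m"""
    cmd([c[0],c[1],z],a,v=v);bot.pause(pz);s,tip,f,m=st(lbl or "z%.1f"%z)
    c=c+np.clip(k*f[:2],-.8,.8)*(np.abs(f[:2])>2.5); return c,tip,f,m
E
python3 - <<'E'
from h import *
c=np.array([-.38,-.21])
for z in (-66,-70,-73,-76,-78,-80,-82,-83,-84,-85):
    c,tip,f,m=step(c,z,-60)
    if f[2]>10 or np.abs(f).max()>20: break
print(c)
E
```

```text
z-66.0 t13.51 tip [ -0.38  -0.31 -66.03] f [-0.8  0.2  0.1] m [-0.01  2.3  -0.02] j6 1.353 w 15.6
z-70.0 t13.91 tip [ -0.4   -0.28 -70.05] f [-0.7 -1.   0.1] m [-0.06  2.31  0.05] j6 1.347 w 15.8
z-73.0 t14.28 tip [ -0.41  -0.24 -73.04] f [-1.3  0.3  0. ] m [-0.03  2.29  0.06] j6 1.343 w 15.7
z-76.0 t14.64 tip [ -0.4   -0.12 -76.04] f [-1.6  0.8 -0.1] m [0.25 2.39 0.02] j6 1.338 w 15.6
z-78.0 t15.01 tip [-2.000e-01  6.000e-02 -7.795e+01] f [-0.   1.9 -0.2] m [0.63 2.21 0.08] j6 1.335 w 15.5
z-80.0 t15.38 tip [ -0.11   0.28 -79.89] f [-1.1  2.6  4.2] m [1.38 2.69 0.02] j6 1.332 w 15.6
z-82.0 t15.74 tip [  0.31   0.67 -81.59] f [-1.7  3.2  6.6] m [1.44 3.08 0.08] j6 1.328 w 15.5
z-83.0 t16.11 tip [ -0.57   0.57 -83.27] f [-1.7  4.3 -1.1] m [2.24 2.53 0.07] j6 1.326 w 15.7
z-84.0 t16.48 tip [ 4.000e-02  7.700e-01 -8.374e+01] f [-2.9  3.9  5. ] m [2.11 3.17 0.09] j6 1.324 w 15.6
z-85.0 t16.84 tip [  0.31   1.04 -84.36] f [-2.5  3.4  8.7] m [1.87 3.47 0.08] j6 1.321 w 15.6
[-0.55399147  0.83379174]
```

Run:
```python
from h import *
c=np.array([-.4,1.1])
for z in (-85,-86,-87):
    c,tip,f,m=step(c,z,-60)
    if f[2]>14 or np.abs(f).max()>20: break
print(c)
t0=tip[2]
for i in range(12):
    j=bot.read_state()["joint_pos"].copy()
    if i==0: jc=j; jt=np.array(bot.solve_ik(M+Dm@np.array([c[0],c[1],z+L]),toolq(-60)))
    jt[5]-=np.radians(8); bot.move_joints(jt); bot.pause(.08); s,tip,f,m=st("rot%d"%(8*(i+1)))
    if f[2]<4 or tip[2]<t0-.8 or abs(f).max()>30 or abs(m[2])>.5: break
```

```text
z-85.0 t17.21 tip [  0.37   1.28 -84.38] f [-3.2  3.6  9.3] m [1.68 3.46 0.09] j6 1.320 w 15.5
z-86.0 t17.57 tip [  0.42   1.52 -85.22] f [-3.6  3.8 10.3] m [1.51 3.52 0.08] j6 1.318 w 15.8
z-87.0 t17.94 tip [  0.54   1.8  -85.94] f [-2.8  2.8 12.9] m [1.36 3.67 0.06] j6 1.315 w 15.3
[-0.97372573  1.70769349]
rot8 t18.28 tip [  0.4    1.92 -85.94] f [-4.2  1.7 12.9] m [1.28 3.45 0.14] j6 1.174 w 15.8
rot16 t18.62 tip [  0.42   1.96 -85.94] f [-3.1  2.8 12.3] m [1.3  3.53 0.1 ] j6 1.035 w 15.8
rot24 t18.97 tip [  0.4    2.01 -85.95] f [-2.4  2.4 12.5] m [1.34 3.53 0.08] j6 0.895 w 15.6
rot32 t19.31 tip [  0.52   2.11 -85.92] f [-3.   3.3 12.8] m [1.42 3.45 0.12] j6 0.755 w 16.0
rot40 t19.65 tip [  0.43   2.15 -86.  ] f [-2.1  2.9 11.4] m [1.48 3.37 0.22] j6 0.616 w 15.6
rot48 t19.99 tip [  0.4    2.16 -86.06] f [-2.3  4.1 10.8] m [1.59 3.22 0.13] j6 0.476 w 15.4
rot56 t20.33 tip [  0.33   2.1  -86.12] f [-2.5  3.2  9.9] m [1.54 3.08 0.11] j6 0.337 w 15.8
rot64 t20.68 tip [  0.37   2.18 -86.13] f [-2.4  3.3  9.5] m [1.57 3.11 0.12] j6 0.197 w 15.4
rot72 t21.02 tip [  0.32   2.15 -86.16] f [-2.5  3.1  9.6] m [1.62 2.98 0.13] j6 0.057 w 15.8
rot80 t21.36 tip [  0.28   2.07 -86.18] f [-1.5  1.9  8.5] m [1.51 2.92 0.14] j6 -0.082 w 15.4
rot88 t21.70 tip [  0.25   2.1  -86.21] f [-1.7  2.7  8.8] m [ 1.59  2.87 -0.02] j6 -0.222 w 15.5
rot96 t22.04 tip [ 8.000e-02  2.050e+00 -8.634e+01] f [-1.7  3.2  8.5] m [ 1.6   2.83 -0.1 ] j6 -0.359 w 15.6
```

```bash
cat > ov.py <<'E'
from m import *
def ov(name,Lh=16):
    s=bot.read_state();T=R.from_quat(s["eef_rot"]).as_matrix();tcp=s["tcp_pos"];Ds=deckR().as_matrix()
    MM=np.array([637.3,44.1,144.8]);hd=tcp-Lh*T[:,2];out=[]
    for cam,c in (("scene",cs),("side",cd)):
        im=bot.camera(cam)[:,:,::-1]; k=5; u=P(c,hd+0.5*(MM-hd))[0].astype(int);x0,y0=u[0]-40,u[1]-45
        a=cv2.resize(np.ascontiguousarray(im[y0:y0+90,x0:x0+80]),None,fx=k,fy=k,interpolation=cv2.INTER_CUBIC)
        tr=lambda X:np.array([[int(round((p[0]-x0+.5)*k)),int(round((p[1]-y0+.5)*k))] for p in P(c,np.array(X))])
        th=np.linspace(0,2*np.pi,40);circ=lambda o,r:[o+r*(np.cos(t)*Ds[:,0]+np.sin(t)*Ds[:,1]) for t in th]
        cv2.polylines(a,[tr(circ(MM,22))],True,(255,0,255),1)
        for d,r in ((22,18),(100,7)): cv2.polylines(a,[tr(circ(hd+d*T[:,2],r))],True,(0,255,0),1)
        x=T[:,0];cv2.polylines(a,[tr([hd-65*x,hd+65*x])],False,(255,255,0),1);cv2.polylines(a,[tr([hd,hd+200*T[:,2]])],False,(0,255,0),1)
        out.append(a)
    cv2.imwrite(name,cv2.hconcat(out))
E
python3 - <<'E'
from ov import *
ov("pics/o6.png");cv2.imwrite("pics/w6.png",bot.camera("wrist")[:,:,::-1])
E
```

```text
(no output)
```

View pics/o6.png

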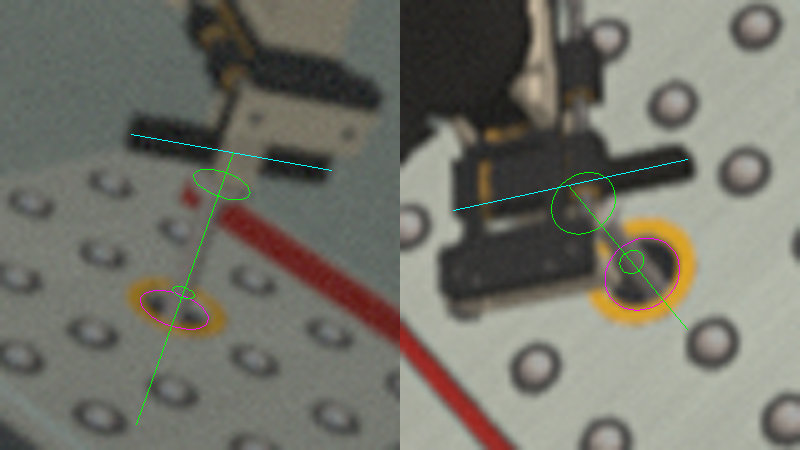

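View pics/w6.png

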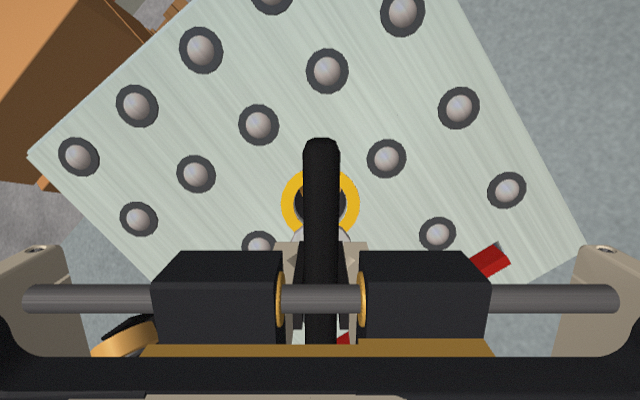

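The red stop is already partly up. The key must have engaged at once and the "search" turned the stem, before the socket was fully home (step 1). I'll measure the stop height and key tilt before going on.

Run:
```python
import cv2,numpy as np
for f in ("w2","w3","w4","w6"):
    g=cv2.imread(f"pics/{f}.png").max(2);m=np.zeros(g.shape,np.uint8);m[125:250,295:350]=g[125:250,295:350]<60
    n,l,s,c=cv2.connectedComponentsWithStats(m);i=1+np.argmax(s[1:,4])
    print(f,"top row",s[i,1],[ (np.where(l[r]==i)[0].min(),np.where(l[r]==i)[0].max()) for r in (160,180,200,220)])
from plant import bot
a=bot.camera("scene")[:,:,::-1];b=bot.camera("side")[:,:,::-1]
cv2.imwrite("pics/sc7.png",a);cv2.imwrite("pics/sd7.png",b)
cv2.imwrite("pics/c7.png",cv2.hconcat([cv2.resize(np.ascontiguousarray(a[185:265,280:360]),(400,400),interpolation=cv2.INTER_CUBIC),cv2.resize(np.ascontiguousarray(b[170:270,270:370]),(400,400),interpolation=cv2.INTER_CUBIC)]))
```

```text
w2 top row 138 [(np.int64(302), np.int64(339)), (np.int64(302), np.int64(338)), (np.int64(303), np.int64(337)), (np.int64(303), np.int64(337))]
w3 top row 137 [(np.int64(302), np.int64(339)), (np.int64(302), np.int64(338)), (np.int64(303), np.int64(338)), (np.int64(303), np.int64(337))]
w4 top row 138 [(np.int64(302), np.int64(338)), (np.int64(302), np.int64(337)), (np.int64(303), np.int64(338)), (np.int64(303), np.int64(337))]
w6 top row 138 [(np.int64(303), np.int64(339)), (np.int64(303), np.int64(338)), (np.int64(295), np.int64(344)), (np.int64(303), np.int64(338))]
```

View pics/c7.png

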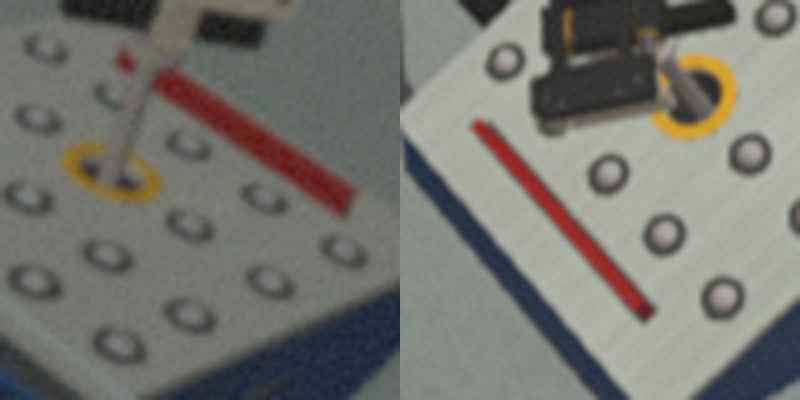

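```bash
cat >> h.py <<'E'
def jrot(da,n,lbl="",pz=.05,every=2):
    """rotate j6 only, da deg clockwise per step"""
    jt=np.array(bot.read_state()["joint_pos"])
    return jt
def jat(c,z,j6):
    s=bot.read_state();a=-60-np.degrees(0) 
    jt=np.array(bot.solve_ik(M+Dm@np.array([c[0],c[1],z+L]),s["eef_rot"]));jt[5]=j6;return jt
E
python3 - <<'E'
from h import *
s=bot.read_state();q=deckR();j6=s["joint_pos"][5]
# nominal orientation nearest current: find a
T=R.from_quat(s["eef_rot"]).as_matrix();x=Dm.T@T[:,0];a=np.degrees(np.arctan2(-x[1],x[0]));print("a",a,"tooltilt",Dm.T@T[:,2])
jt=np.array(bot.solve_ik(M+Dm@np.array([0,.8,-86.3+L]),toolq(a)));print(jt[5],j6)
bot.move_joints(jt);bot.pause(.1);st("reloc")
for i in range(6):
    jt[5]+=np.radians(16);bot.move_joints(jt);bot.pause(.06);s,tip,f,m=st("ccw%d"%(16*(i+1)))
    if abs(m[2])>.7 or abs(f).max()>30:break
a=bot.camera("scene")[:,:,::-1];b=bot.camera("side")[:,:,::-1]
cv2.imwrite("pics/c8.png",cv2.hconcat([cv2.resize(np.ascontiguousarray(a[185:265,280:360]),(400,400),interpolation=cv2.INTER_CUBIC),cv2.resize(np.ascontiguousarray(b[170:270,270:370]),(400,400),interpolation=cv2.INTER_CUBIC)]))
E
```

```text
a 35.871909559834755 tooltilt [ 1.36370126e-03  6.31622877e-04 -9.99998871e-01]
-0.3532271936197984 -0.35907799903630133
reloc t22.64 tip [  0.22   1.12 -86.24] f [-2.2  4.5  3. ] m [ 2.32  2.74 -0.17] j6 -0.353 w 15.4
ccw16 t23.07 tip [  0.19   1.12 -86.22] f [-1.   4.3  3.4] m [ 2.52  2.78 -0.04] j6 -0.075 w 15.5
ccw32 t23.51 tip [  0.15   1.11 -86.24] f [-1.9  5.1  3.5] m [ 2.58  2.87 -0.07] j6 0.204 w 15.7
ccw48 t23.94 tip [  0.11   1.1  -86.24] f [-1.6  5.2  4.1] m [ 2.55  2.96 -0.02] j6 0.483 w 15.7
ccw64 t24.38 tip [ 1.000e-02  9.900e-01 -8.627e+01] f [-2.   4.3  4. ] m [ 2.5   3.18 -0.01] j6 0.763 w 15.9
ccw80 t24.81 tip [ -0.16   0.8  -86.37] f [-2.2  4.5  4. ] m [2.41 3.02 0.15] j6 1.042 w 15.5
ccw96 t25.24 tip [ -0.23   0.66 -86.44] f [-2.4  3.9  1.4] m [2.33 2.84 0.13] j6 1.317 w 15.5
```

View pics/c8.png

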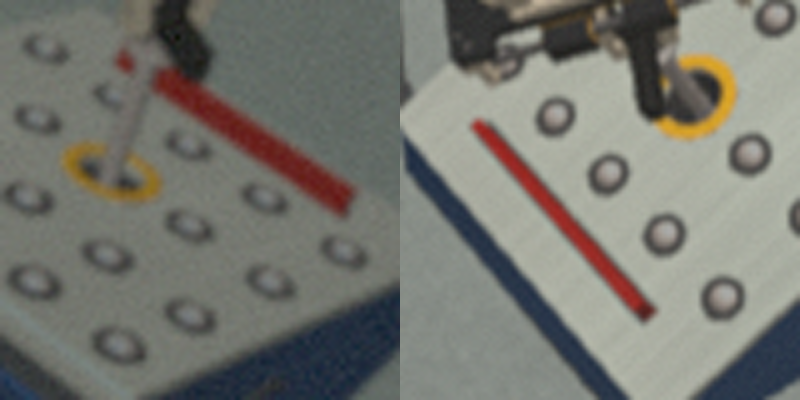

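Run:
```python
from m import *
np.set_printoptions(precision=1,suppress=True)
a=bot.camera("scene")[:,:,::-1];b=bot.camera("side")[:,:,::-1];cv2.imwrite("pics/sc8.png",a);cv2.imwrite("pics/sd8.png",b)
M=np.array([637.3,44.1,144.8]);D=deckR().as_matrix()
out=[]
for f,c,(x0,y0) in (("sc8",cs,(320,200)),("sd8",cd,(310,220))):
    im=cv2.imread(f"pics/{f}.png");k=10;x1,y1=x0+40,y0+40
    w=cv2.resize(im[y0:y1,x0:x1],None,fx=k,fy=k,interpolation=cv2.INTER_CUBIC)
    for h,col in ((0,(255,255,255)),(10,(255,0,0)),(20,(0,255,0)),(24,(0,255,255)),(30,(255,0,255))):
        X=[M+D@np.array([-125+dx,y,h]) for dx,y in((-5,100),(5,100),(5,-100),(-5,-100))]
        pts=((P(c,np.array(X))-[x0,y0]+.5)*k).astype(int);cv2.polylines(w,[pts],True,col,1)
    out.append(w)
cv2.imwrite("pics/st8.png",cv2.hconcat(out))
```

```text
(no output)
```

View pics/st8.png

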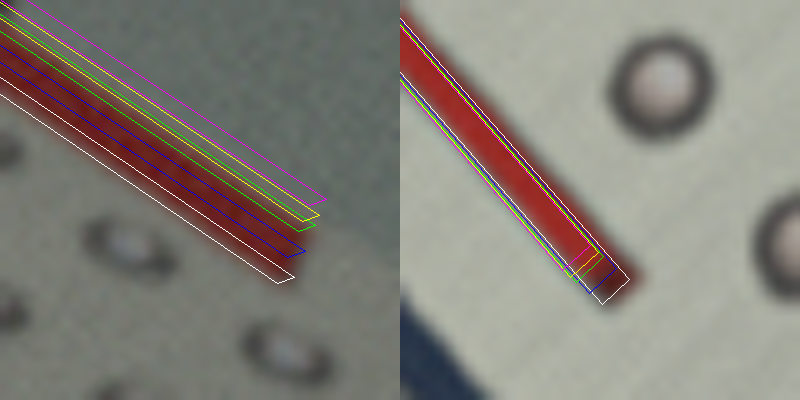

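Stop is at about 19 to 20 mm, below the 24 mm limit, so the order of steps can still be saved. I'll press down gently here and use only counter-clockwise search, so the stop can't rise.

```bash
cat >> h.py <<'E'
def cura(s):
    T=R.from_quat(s["eef_rot"]).as_matrix();x=Dm.T@T[:,0];return np.degrees(np.arctan2(-x[1],x[0]))
E
python3 - <<'E'
from h import *
s=bot.read_state();a=cura(s);print(a)
c=np.array([-.1,.8])
for z in (-87,-87.7,-88.4,-89,-89.6):
    c,tip,f,m=step(c,z,a,k=.04)
    if f[2]>14 or abs(f).max()>20 or tip[2]<-89.2: break
E
```

```text
-60.02697562749805
z-87.0 t25.81 tip [  0.37   0.84 -86.57] f [-3.6  3.8  7.7] m [2.07 3.51 0.22] j6 1.318 w 15.6
z-87.7 t26.18 tip [  0.98   1.17 -86.65] f [-3.6  3.5 13.3] m [1.85 3.95 0.18] j6 1.316 w 15.5
z-88.4 t26.54 tip [  1.53   1.47 -86.81] f [-5.1  3.1 18.7] m [1.55 4.37 0.21] j6 1.314 w 15.5
```

Run:
```python
from h import *
s=bot.read_state();c=np.array([-1.0,.4])
z=-88.3;a=-60
jt=np.array(bot.solve_ik(M+Dm@np.array([c[0],c[1],z+L]),toolq(a)));print(jt[5])
bot.move_joints(jt);bot.pause(.1);s,tip,f,m=st("pre");t0=tip[2]
for i in range(9):
    jt[5]+=np.radians(5);bot.move_joints(jt);bot.pause(.06);s,tip,f,m=st("ccw%d"%(5*(i+1)))
    if tip[2]<t0-.7 or abs(f).max()>28 or abs(m[2])>.6:break
```

```text
1.3142826591656718
pre t26.89 tip [  0.99   1.04 -86.79] f [-3.6  3.6 17.5] m [1.85 3.98 0.17] j6 1.313 w 15.8
ccw5 t27.20 tip [  0.45   0.9  -87.23] f [-3.5  4.1 12.4] m [1.98 3.47 0.18] j6 1.401 w 15.7
ccw10 t27.51 tip [ -0.43   0.62 -87.98] f [-1.   4.9  5.2] m [2.04 2.53 0.11] j6 1.486 w 15.7
```

Dropped in after 10° CCW. I'll lower part way, then back the stem off a bit so the stop is clearly below 24 mm before going home.

Run:
```python
from h import *
s=bot.read_state();a=cura(s)-4;print(a)
c=np.array([-.6,.5])
for z in (-89,-90,-91):
    c,tip,f,m=step(c,z,a,k=.05,pz=.08)
    if f[2]>18 or abs(f).max()>25: break
if tip[2]<-89.5:
    jt=np.array(bot.solve_ik(M+Dm@np.array([c[0],c[1],z+L]),toolq(a)))
    for i in range(3):
        jt[5]+=np.radians(12);bot.move_joints(jt);bot.pause(.06);s,tip,f,m=st("ccw%d"%(12*(i+1)))
        if abs(f).max()>28 or abs(m[2])>.8:break
a=bot.camera("scene")[:,:,::-1];b=bot.camera("side")[:,:,::-1]
cv2.imwrite("pics/c9.png",cv2.hconcat([cv2.resize(np.ascontiguousarray(a[185:265,280:360]),(400,400),interpolation=cv2.INTER_CUBIC),cv2.resize(np.ascontiguousarray(b[170:270,270:370]),(400,400),interpolation=cv2.INTER_CUBIC)]))
```

```text
-73.82644125223898
z-89.0 t27.84 tip [ -0.61   0.44 -89.07] f [-0.9  3.   2.9] m [1.98 2.21 0.08] j6 1.553 w 15.9
z-90.0 t28.18 tip [ -0.74   0.56 -90.13] f [0.3 4.2 2.1] m [1.95 2.09 0.01] j6 1.553 w 15.4
z-91.0 t28.51 tip [ -0.71   0.72 -91.1 ] f [0.3 4.  1.4] m [1.77 2.01 0.08] j6 1.551 w 15.4
ccw12 t28.88 tip [ -0.84   0.59 -91.12] f [0.5 2.1 0.3] m [0.98 1.69 0.03] j6 1.755 w 15.5
ccw24 t29.26 tip [ -0.65   1.05 -91.03] f [1.1 2.6 0.8] m [1.39 1.68 0.09] j6 1.963 w 15.3
ccw36 t29.63 tip [ -0.62   1.23 -91.02] f [0.2 3.4 0.2] m [ 1.78  1.72 -0.  ] j6 2.172 w 15.7
```

View pics/c9.png

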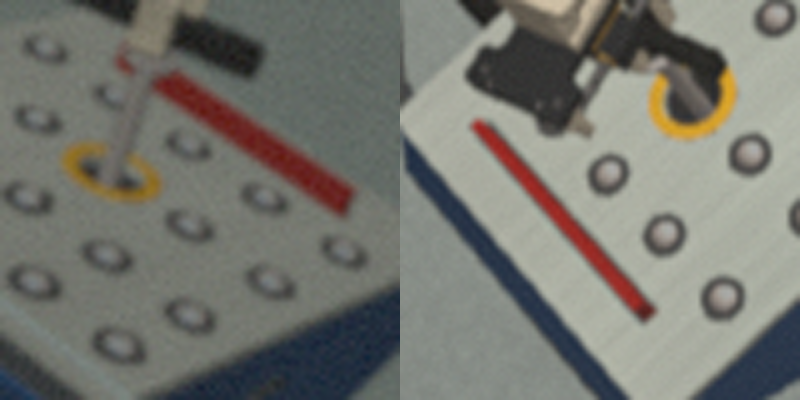

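Run:
```python
from m import *
np.set_printoptions(precision=2,suppress=True)
D=deckR().as_matrix();M=np.array([637.3,44.1,144.8])
def prof(f,cols):
    im=cv2.imread(f).astype(float);r=im[:,:,2]-(im[:,:,1]+im[:,:,0])/2
    return np.array([np.clip(r[190:245,c],0,None) for c in cols]).mean(0) if 0 else [ r[190:245,c] for c in cols]
cols=range(322,346,2)
for f in("pics/scene0.png","pics/sc8.png"):
    o=[]
    for c,r in zip(cols,prof(f,cols)):
        r=r-np.median(r);mx=np.sort(r)[-3:].mean();idx=np.where(r>mx/2)[0];o.append((190+idx.min(),190+idx.max(),round(r.clip(5).sum()-5*len(r))))
    print(f,o)
# predicted rows at those columns for edges
for h in(0,15,18,20,22,24,27,30):
    row=[]
    for dx in(-5,5):
        ys=np.linspace(-110,110,441);u=P(cs,np.array([M+D@np.array([-125+dx,y,h]) for y in ys]));o=np.argsort(u[:,0]);row.append(np.interp([322,332,344],u[o,0],u[o,1]))
    print(h,row)
```

```text
pics/scene0.png [(np.int64(209), np.int64(211), 84), (np.int64(210), np.int64(212), 75), (np.int64(211), np.int64(214), 82), (np.int64(213), np.int64(215), 86), (np.int64(214), np.int64(216), 96), (np.int64(215), np.int64(218), 95), (np.int64(217), np.int64(219), 74), (np.int64(218), np.int64(220), 82), (np.int64(220), np.int64(222), 84), (np.int64(221), np.int64(223), 94), (np.int64(222), np.int64(224), 94), (np.int64(224), np.int64(226), 84)]
pics/sc8.png [(np.int64(204), np.int64(210), 438), (np.int64(205), np.int64(211), 421), (np.int64(207), np.int64(212), 438), (np.int64(208), np.int64(214), 451), (np.int64(209), np.int64(215), 456), (np.int64(211), np.int64(216), 470), (np.int64(212), np.int64(218), 447), (np.int64(213), np.int64(219), 452), (np.int64(215), np.int64(220), 464), (np.int64(216), np.int64(222), 470), (np.int64(217), np.int64(223), 472), (np.int64(219), np.int64(225), 472)]
0 [array([208.9 , 215.7 , 223.85]), array([210.66, 217.48, 225.66])]
15 [array([204.14, 210.87, 218.95]), array([205.87, 212.62, 220.73])]
18 [array([203.19, 209.91, 217.97]), array([204.91, 211.65, 219.74])]
20 [array([202.55, 209.26, 217.32]), array([204.27, 211.  , 219.08])]
22 [array([201.91, 208.62, 216.66]), array([203.63, 210.35, 218.42])]
24 [array([201.28, 207.97, 216.01]), array([202.98, 209.7 , 217.76])]
27 [array([200.32, 207.  , 215.02]), array([202.02, 208.73, 216.77])]
30 [array([199.36, 206.03, 214.04]), array([201.06, 207.75, 215.78])]
```

Stop measured at about 15 to 16 mm by row shift, well below 24 mm. I'll push home without turning.

Run:
```python
from h import *
s,tip,f,m=st("now");a=cura(s);print(a)
c=np.array([-.6,.9])
for z in (-94,-97,-100,-102,-104,-105,-106,-107,-108):
    c,tip,f,m=step(c,z,a,k=.06,pz=.06,v=45)
    if f[2]>14 or abs(f).max()>22: break
np.save("c.npy",c);print(c)
```

```text
now t29.73 tip [ -0.56   1.22 -91.  ] f [-0.2  2.6  0.1] m [ 1.81  1.74 -0.02] j6 2.175 w 15.7
-109.5898889196107
z-94.0 t30.04 tip [ -0.1    1.21 -93.69] f [-1.2  2.1  6.3] m [ 1.81  2.2  -0.06] j6 2.167 w 15.6
z-97.0 t30.35 tip [ 9.000e-02  1.290e+00 -9.654e+01] f [-0.6  3.1  9.2] m [ 1.76  2.51 -0.09] j6 2.162 w 15.7
z-100.0 t30.66 tip [  0.25   1.41 -99.37] f [-2.1  3.2 10.2] m [ 1.6   2.77 -0.09] j6 2.155 w 15.5
z-102.0 t30.97 tip [   1.08    1.81 -100.58] f [-4.6  2.2 19.8] m [ 1.29  3.79 -0.1 ] j6 2.151 w 15.6
[-0.87447109  1.27607605]
```

Home: depth -100.6 (nominal -101) with a rising axial force. Now I'll turn clockwise to the end stop.

Run:
```python
from h import *
c=np.load("c.npy");s=bot.read_state();a=cura(s)
jt=np.array(bot.solve_ik(M+Dm@np.array([c[0],c[1],-101.2+L]),toolq(a)))
bot.move_joints(jt);s,tip,f,m=st("pre")
for i in range(12):
    jt[5]-=np.radians(12);bot.move_joints(jt);bot.pause(.04);s,tip,f,m=st("cw%d"%(12*(i+1)))
    if abs(f).max()>30 or m[2]>.55 or abs(s["joint_pos"][5]-jt[5])>.06:break
a=bot.camera("scene")[:,:,::-1];b=bot.camera("side")[:,:,::-1];cv2.imwrite("pics/sc10.png",a)
cv2.imwrite("pics/c10.png",cv2.hconcat([cv2.resize(np.ascontiguousarray(a[185:265,280:360]),(400,400),interpolation=cv2.INTER_CUBIC),cv2.resize(np.ascontiguousarray(b[170:270,270:370]),(400,400),interpolation=cv2.INTER_CUBIC)]))
```

```text
pre t31.22 tip [ 7.0000e-02  1.7000e+00 -1.0048e+02] f [-0.6  3.1 10.8] m [ 1.47  2.59 -0.07] j6 2.150 w 15.9
cw12 t31.57 tip [   0.14    1.44 -100.42] f [-1.6  2.8 11.9] m [ 1.22  2.59 -0.06] j6 1.941 w 15.8
cw24 t31.93 tip [ 9.0000e-02  1.2900e+00 -1.0043e+02] f [-1.9  1.9 11.7] m [1.03 2.61 0.01] j6 1.731 w 15.5
cw36 t32.29 tip [ 7.0000e-02  1.6500e+00 -1.0044e+02] f [-1.8  3.5 11.6] m [1.5  3.08 0.02] j6 1.522 w 15.5
cw48 t32.65 tip [ 6.0000e-02  1.7400e+00 -1.0042e+02] f [-2.5  3.4 13.1] m [ 1.54  3.15 -0.03] j6 1.312 w 15.8
cw60 t33.01 tip [ 8.000e-02  1.800e+00 -1.004e+02] f [-2.7  2.9 12.1] m [1.72 3.25 0.02] j6 1.103 w 15.3
cw72 t33.37 tip [ 8.0000e-02  1.8200e+00 -1.0042e+02] f [-1.7  3.4 11.9] m [ 1.72  3.2  -0.  ] j6 0.893 w 15.4
cw84 t33.73 tip [   0.12    1.91 -100.42] f [-3.4  3.5 12.4] m [ 1.77  3.21 -0.04] j6 0.684 w 15.3
cw96 t34.08 tip [   0.14    1.91 -100.43] f [-3.   3.3 11.8] m [1.74 3.16 0.03] j6 0.475 w 15.2
cw108 t34.44 tip [   0.22    2.   -100.39] f [-1.7  3.8 12. ] m [ 1.78  3.11 -0.03] j6 0.265 w 15.5
cw120 t34.80 tip [   0.24    2.   -100.41] f [-1.6  3.2 10.9] m [1.8  2.96 0.05] j6 0.056 w 15.9
cw132 t35.16 tip [   0.2     1.97 -100.41] f [-2.   3.8 11.1] m [1.74 2.97 0.06] j6 -0.154 w 15.2
cw144 t35.52 tip [   0.22    1.94 -100.41] f [-2.2  2.7 11.2] m [1.77 2.96 0.3 ] j6 -0.363 w 15.7
```

View pics/c10.png

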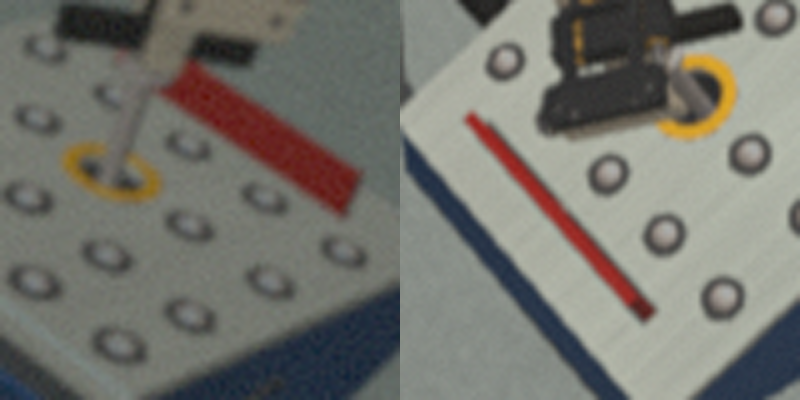

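Higher now, and the moment is rising. A bit more to the firm end stop, then measure.

```bash
cat > hs.py <<'E'
from m import *
def height(f):
    Ds=deckR().as_matrix();cols=range(326,346,2);tops=[]
    im=cv2.imread(f).astype(float);r_=im[:,:,2]-(im[:,:,1]+im[:,:,0])/2
    hs=np.linspace(-5,40,91);ys=np.linspace(-110,110,441)
    tab=np.array([[np.interp(cols,*(lambda u:(u[np.argsort(u[:,0]),0],u[np.argsort(u[:,0]),1]))(P(cs,np.array([M+Ds@np.array([-130,y,h]) for y in ys])))) ] for h in hs])[:,0]
    o=[]
    for k,c in enumerate(cols):
        r=r_[190:245,c];r=r-np.median(r);mx=np.sort(r)[-3:].mean();i=np.where(r>mx/2)[0].min();sub=190+i-(r[i]-mx/2)/(r[i]-r[i-1]+1e-9)
        o.append(np.interp(-sub,-tab[:,k],hs))
    return np.median(o)
E
python3 - <<'E'
from hs import *
for f in("scene0","sc8","sc10"):print(f,height(f"pics/{f}.png"))
jt=None
s=bot.read_state();a=cura(s);c=np.load("c.npy")
jt=np.array(bot.solve_ik(M+Dm@np.array([c[0],c[1],-101.2+L]),toolq(a)))
for i in range(5):
    jt[5]-=np.radians(6);bot.move_joints(jt);bot.pause(.06);s,tip,f,m=st("cw%d"%(6*(i+1)))
    if abs(f).max()>30 or m[2]>.5 or abs(s["joint_pos"][5]-jt[5])>.06:break
cv2.imwrite("pics/sc11.png",bot.camera("scene")[:,:,::-1]);print(height("pics/sc11.png"))
E
```

```text
scene0 2.240770990036614
sc8 17.33245036607962
sc10 29.46809644398597
cw6 t35.92 tip [   0.14    1.89 -100.43] f [-1.3  3.3 12.3] m [1.65 3.03 0.51] j6 -0.467 w 15.7
29.422307191113447
```

Firm end stop (0.5 N m, no further rise) and the stop is fully up. Relieve the torque and draw the key out.

Run:
```python
from h import *
s=bot.read_state();a=cura(s);c=np.array([-.3,.8])
jt=np.array(bot.solve_ik(M+Dm@np.array([c[0],c[1],-100+L]),toolq(a)));jt[5]+=np.radians(14);bot.move_joints(jt)
s,tip,f,m=st("relief");a=cura(s)
for z,v in((-92,40),(-84,60),(-74,60),(-60,80),(25,110)):
    cmd([c[0],c[1],z],a,v=v);s,tip,f,m=st("up")
    if abs(f).max()>35: print("STOP");break
bot.pause(.1);s,tip,f,m=st("out")
print(s["moment"],s["tcp_pos"])
cv2.imwrite("pics/w12.png",bot.camera("wrist")[:,:,::-1]);cv2.imwrite("pics/sc12.png",bot.camera("scene")[:,:,::-1])
from ov import ov
ov("pics/o12.png")
from hs import height
print(height("pics/sc12.png"))
```

```text
relief t36.33 tip [  -0.56    1.4  -100.31] f [-1.5  5.2  0.8] m [2.61 2.32 0.14] j6 -0.217 w 15.7
up t36.67 tip [ -3.79  -0.78 -94.46] f [  1.5   4.1 -19.5] m [2.25 0.9  0.15] j6 -0.201 w 16.1
up t36.96 tip [ -1.68  -0.21 -84.86] f [-1.   3.7 -3.3] m [1.46 2.11 0.05] j6 -0.187 w 15.5
up t37.27 tip [ -0.62  -0.21 -73.89] f [-0.8 -0.5 -0. ] m [ 0.03  2.36 -0.02] j6 -0.170 w 15.3
up t37.60 tip [-1.000e-02  9.900e-01 -5.977e+01] f [-2.3 -0.3  0.9] m [ 0.01  2.4  -0.01] j6 -0.151 w 15.4
up t38.52 tip [-1.07  0.43 24.29] f [-1.2 -0.2 -1.4] m [ 0.    2.4  -0.01] j6 -0.090 w 15.9
out t38.62 tip [-1.06  0.23 24.12] f [-0.7  0.5 -0.1] m [ 0.04  2.37 -0.01] j6 -0.090 w 15.5
[0.48669528 2.31823606 0.01162742] [540.70924289  63.16201003 328.15990966]
29.451933884086948
```

View pics/o12.png

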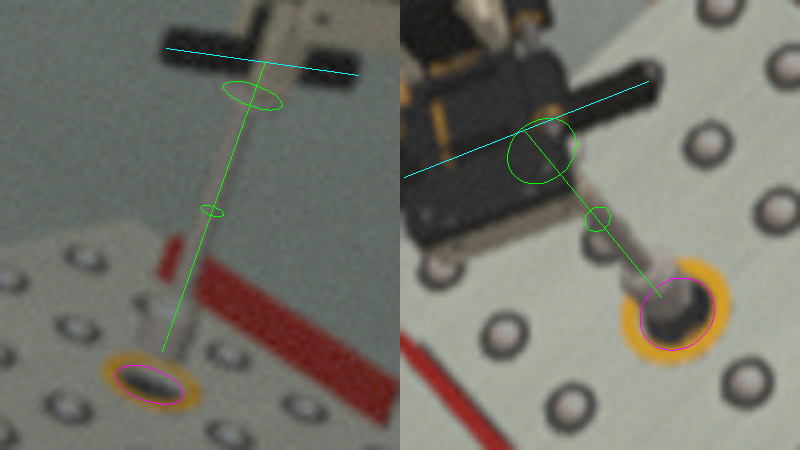

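View pics/w12.png

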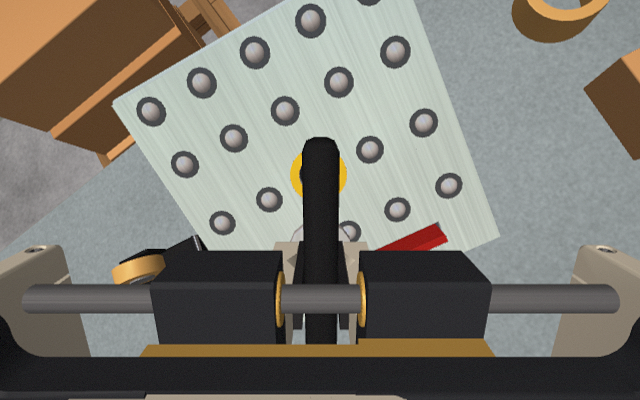

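Run:
```python
from h import *
np.set_printoptions(precision=2,suppress=True)
s=bot.read_state();cmd([0,.3,90],cura(s),v=140)
th=np.radians(-14.7);xb=-np.array([np.cos(th),np.sin(th),0]);z=np.array([0,0,-1.]);q=R.from_matrix(np.c_[np.cross(xb,z),xb,z]).as_quat();np.save("qrest.npy",q)
j=bot.solve_ik([518.4,333.6,432],q);print(j,bot.solve_ik([518.4,333.6,204],q))
assert abs(j[0]-.89)<.3 and abs(j[5]+1.15)<.4
bot.move_ptp([518.4,333.6,432],q);bot.pause(.2)
s=bot.read_state();print(s["t"],s["tcp_pos"],s["contact_force"],s["moment"],s["width"])
cv2.imwrite("pics/w13.png",bot.camera("wrist")[:,:,::-1])
a=bot.camera("scene")[:,:,::-1];b=bot.camera("side")[:,:,::-1];cv2.imwrite("pics/sc13.png",a);cv2.imwrite("pics/sd13.png",b)
k=lambda x:cv2.resize(np.ascontiguousarray(x),(400,400),interpolation=cv2.INTER_CUBIC)
cv2.imwrite("pics/c13.png",cv2.hconcat([k(a[130:270,340:480]),k(b[60:200,180:320])]))
```

```text
[ 0.89  0.21  0.25  0.   -1.62 -1.14] [ 0.89  0.28 -0.16  0.   -1.14 -1.14]
40.6833 [518.24 332.44 432.78] [ 0.45  0.02 -4.2 ] [ 0.09 -0.09 -0.03] 15.567381662195574
```

View pics/c13.png

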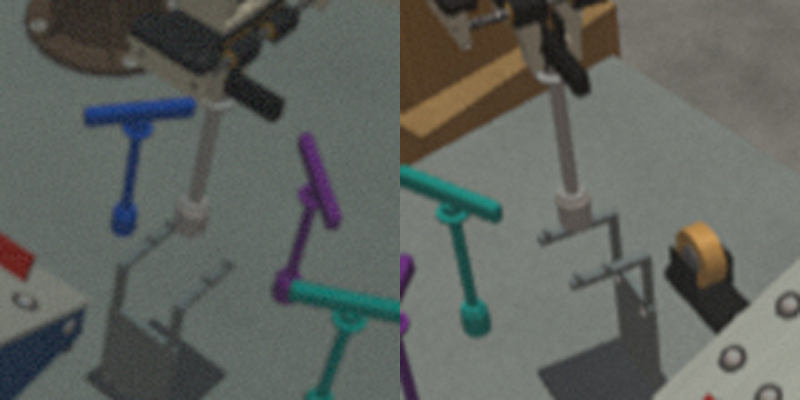

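View pics/w13.png

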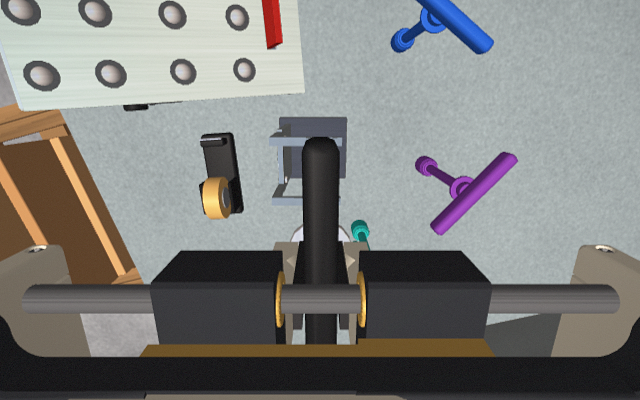

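Key hangs upright above the rest. I'll lower it in and check forces.

Run:
```python
from h import *
np.set_printoptions(precision=2,suppress=True)
def p(l):
    s=bot.read_state();print(l,"%.2f"%s["t"],s["tcp_pos"],s["contact_force"],s["moment"]);return s
ok=True
for z,v in((330,160),(232,110),(216,50),(208,40),(204.5,20)):
    bot.line_to([518.4,333.6,z],velocity=v);s=p(z)
    if np.linalg.norm(s["contact_force"]-[0,0,-4])>12: ok=False;print("contact");break
bot.pause(.1);p("end")
cv2.imwrite("pics/w14.png",bot.camera("wrist")[:,:,::-1])
a=bot.camera("scene")[:,:,::-1];b=bot.camera("side")[:,:,::-1]
k=lambda x:cv2.resize(np.ascontiguousarray(x),(400,400),interpolation=cv2.INTER_CUBIC)
cv2.imwrite("pics/c14.png",cv2.hconcat([k(a[170:290,350:470]),k(b[100:220,180:300])]))
```

```text
330 41.62 [518.93 333.83 331.25] [ 0.15  0.62 -2.81] [ 0.15 -0.06 -0.02]
232 42.67 [518.85 333.94 232.92] [-0.34 -0.15 -3.71] [ 0.12 -0.03 -0.02]
216 43.13 [518.29 333.45 215.62] [ 0.31  0.85 -4.25] [ 0.06 -0.11  0.01]
208 43.48 [518.26 333.45 207.63] [ 0.29  0.02 -4.21] [ 0.12 -0.13 -0.04]
204.5 43.81 [518.38 333.57 204.47] [-0.81  0.35 -4.01] [ 0.07 -0.07  0.04]
end 43.91 [518.33 333.54 204.43] [-0.24 -0.49 -3.46] [ 0.11 -0.04 -0.  ]
```

View pics/w14.png

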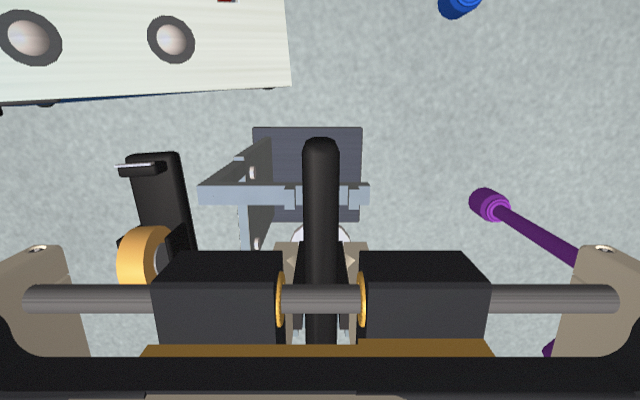

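View pics/c14.png

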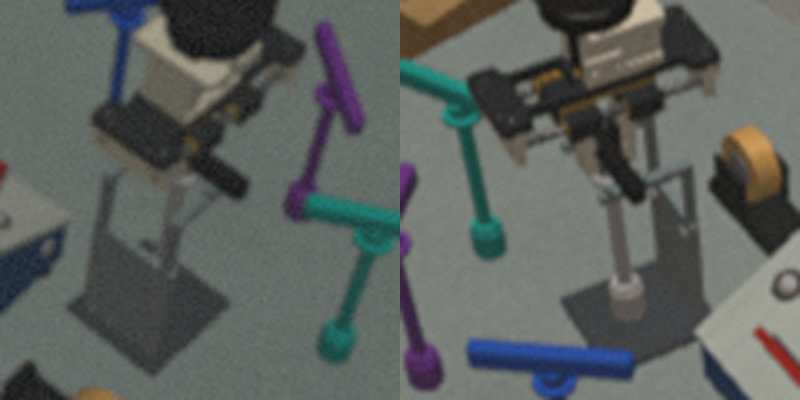

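Run:
```python
from h import *
np.set_printoptions(precision=2,suppress=True)
for z in np.arange(203.5,193,-1):
    bot.line_to([518.4,333.6,z],velocity=20);bot.pause(.05);s=bot.read_state();print("%.2f"%s["t"],s["tcp_pos"],s["contact_force"],s["moment"])
    if s["contact_force"][2]>-1:break
```

```text
44.36 [518.46 333.63 204.21] [-2.68 -1.32  4.35] [-0.28  1.05  0.02]
```

Seated (contact at the same TCP height, 204.2, as at pick-up). Release and withdraw upward.

Run:
```python
from h import *
np.set_printoptions(precision=2,suppress=True)
bot.move_gripper(22,force=20);bot.pause(.2);bot.move_gripper(46);bot.pause(.3)
s=bot.read_state();print("%.2f"%s["t"],s["tcp_pos"],s["contact_force"],s["width"])
bot.line_to([518.4,333.6,330],velocity=110);bot.pause(.3)
s=bot.read_state();print("%.2f"%s["t"],s["tcp_pos"],s["contact_force"],s["width"]);np.save("w15.npy",np.r_[s["tcp_pos"],s["eef_rot"]])
w=bot.camera("wrist")[:,:,::-1];cv2.imwrite("pics/w15.png",w)
a=bot.camera("scene")[:,:,::-1];b=bot.camera("side")[:,:,::-1];cv2.imwrite("pics/sc15.png",a);cv2.imwrite("pics/sd15.png",b)
k=lambda x:cv2.resize(np.ascontiguousarray(x),(400,400),interpolation=cv2.INTER_CUBIC)
cv2.imwrite("pics/c15.png",cv2.hconcat([k(a[170:290,350:470]),k(b[100:220,180:300])]))
from hs import height
print("stop",height("pics/sc15.png"))
```

```text
45.91 [518.4  333.6  203.51] [-0.19  0.57  0.06] 46.11945524469506
47.51 [518.36 333.58 329.64] [ 0.02 -0.26  0.06] 46.23061176674044
stop 29.356976993802665
```

View pics/c15.png

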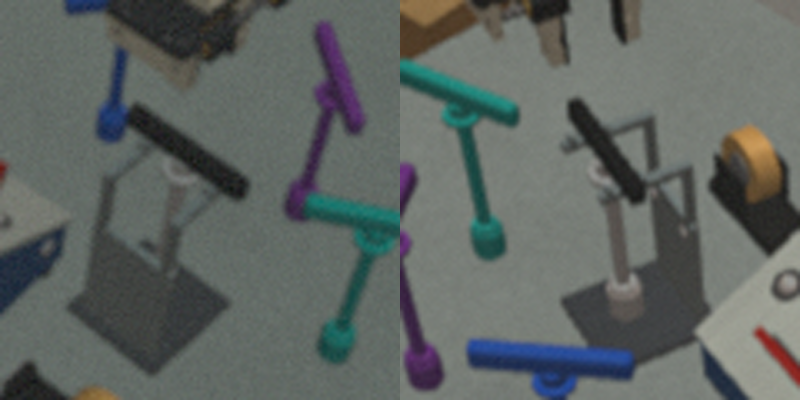

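View pics/w15.png

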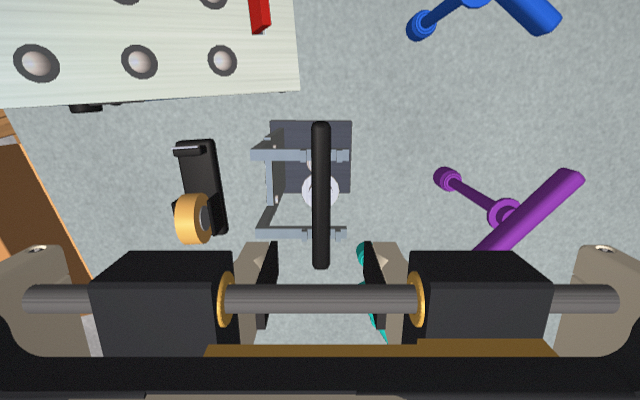

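View pics/sd15.png

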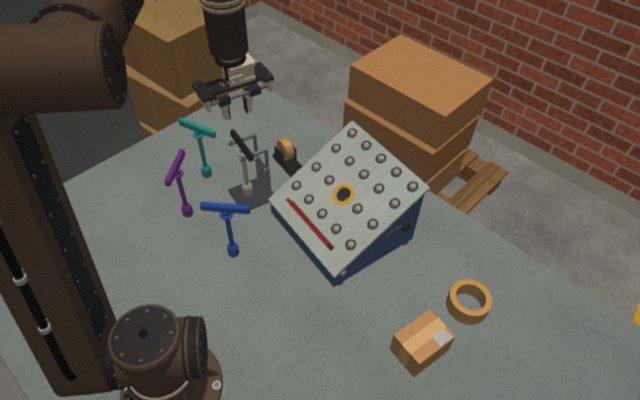

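The key hangs in both straps, between the lugs, where it started (side view 241,145). The stop is up, and the parcel, tape and dispenser haven't moved. The robot is clear, so I'm handing in.

Run:
```python
from h import *
bot.close_job();print(bot.read_state()["t"])
```

```text
the job is handed in; nothing more can be done
the job is handed in; nothing more can be done
```

I finished the job and handed it in at about 47.5 s of the 69 s allowed; no verdict is reported. I took the steel key off its rest and pushed it home on the stem at a measured depth of 100.4–100.6 mm (nominal 101). I turned it clockwise to the firm end stop (0.5 N m, no further rise), drew it out and hung it back on its rest.

**Last checks:**
- **Stop:** it reads about 27–29 mm up. The camera reading is 29.4 mm, but it read 2.2 mm when the stop was flush.
- **Key:** in the pictures it hangs upright in both straps between the lugs. It touched down at the pick-up height (204 mm), a half turn round from how it started.
- **Other things:** the parcel, tape roll and dispenser look unmoved by eye; I didn't re-measure them.
- **Robot:** clear of everything, with contact force near 0 N.

**What went wrong on the way:** my first clockwise search caught the stem before the socket was home and raised the stop to about 15–17 mm. Turning counter-clockwise to lower it had no effect on the stop. That was still under the 24 mm limit, so I found the angle by searching counter-clockwise, pushed the key home and only then turned it clockwise. By that measurement, the first judged step was met before the second.

A steady sideways force of about 3 N in the guide bush never went away when I shifted the key sideways, but it didn't stop the key going home.

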